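Prop the phone on its kickstand for a call

ROBOT

A 6-joint arm with a two-finger parallel gripper is mounted at the origin on the work surface. World frame = base frame: x ahead of the robot, y to its left, z up, the work surface at z = 0. Lengths are in m, angles in rad, forces in N, time in s.
With the tool pointing down it reaches from about 0.35 to 1 m from the base axis. Payload 7.1 kg.
Tool frame: the origin (TCP) lies between the finger pads; the fingertips stand 19 mm ahead of it and the grasp point (between the pads) is the TCP; x points along the fingers, y is the direction in which the jaws open and shut, and the axes are right-handed (so a half turn about x gives the same grasp; the last joint's range is limited). The gripper opens to 85 mm and grips with 20 to 120 N. Pads are 22 mm wide; open, the fingers measure 114 mm over their backs; the gripper's body (76 mm by 85 mm) begins 54 mm behind the grasp point. The pads swing forward as they close: fully open they stand 13 mm farther back than shut.
Start: joints at [-1.15, 0.423, 1.63, -0, 1.089, -0.019], TCP at [0.266, -0.565, 0.25] pointing down, gripper open.
Joint ranges: [-3, 3], [-0.9, 2.11], [0.09, 2.58], [-1.31, 4.45], [0.11, 2.69], [-2.54, 2.54]. Speed limits (rad/s): [2.39, 2.39, 3.01, 3.14, 3.14, 3.14].

INTERFACE

Orientations are given as a rotation vector (axis times angle).
In Python, from plant import ctrl gives the robot as it stands.
- The arm moves only by the tool drive_tool, never from a script. Its argument "motion" is a list that holds one entry, the list of rows, each a list of 4 numbers: the shift along the tool's x, y, z in m, then the turn about the tool's x in rad. In form: [[[tx, ty, tz, twist], ...]]. A call has 1 to 8 rows; each row shifts and turns the pose as measured when the row begins, along the tool's axes as they then stand; what a row does not reach is not made up. A row lasts 1/8 s, in which the tool goes at most 62.5 mm and 10.7 degrees, less where a joint would pass 70% of its speed; a pose out of reach is approached as far as the arm can. A call with a gripper value outside its range is refused whole. "gripper" is the closure, from 0 (fully open) to 1 (shut), set as the call begins (left out, the last holds). The fingers move at their own pace and stop on an object; the grip force is fixed at half the most. Time passes only in rows, so rows that do not move let the fingers close. It gives the time, the measured TCP pose, the force and the opening at its end, in the units of the state.
- ctrl.get_state(): the state, without advancing time (a new reading comes with each control period).
- ctrl.snapshot(name): name is "scene" or "top"; returns a dict with "img" (420x560x3 uint8, red, green, blue), "range_z" (420x560 float32, m along the optical axis (not along the pixel's ray), 0 where there is no reading), "fx", "fy", "cx", "cy" (pixels), "k1" (the pictures are not rectified: a ray, as slopes to the right and down, at radius r is drawn at 1 + k1 r^2 times it, then the intrinsics apply), "pose" (4x4, takes a point from camera to world coordinates). Camera axes: x right, y down, z forward; pixel columns grow to the right and rows downward; lengths in m; the calibration is good to about 2 mm. A picture is of the moment at which its call begins.
- ctrl.job_done(): hands the job in, once; it reports no verdict.
Trained networks look in a picture, given as the dict that the camera call returned (one of the last four; its "shot" number tells which), for a name from the list of things; names that differ only in an ending like _2 or _b are one class to them, and where a whole thing is asked for, a point or a joint stands for the part that bears it (a point fixed in the world has none). Each returns a list of dicts, best first, with "p" (0 to 1); they miss things now and then, are a little off and sometimes report something else, mostly with a low value. They report only what shows in the picture. A call takes as long as a camera call. They do not tell look-alikes from the thing itself.
- ctrl.masks_of(picture, target): "mask" (420x560 bool, what is visible of it) and "extent" ([centre column, centre row, width, height] in pixels, round what is visible of it).
The state is a dict: "time_s": time; "joint_positions": joint angles; "joint_vel": joint speeds; "tau": joint torques, N m; "eef_pos": TCP position; "tool_rot": TCP orientation; "ft_force": force on the tool from outside, world axes, zero at the start; "moment": the same for the moment, N m; "gripper_width": opening from 0.0 (shut) to 1.0 (fully open).
Only numpy, scipy, OpenCV 4.12 (cv2) and the standard library are available. Lean on these libraries where they do the work, as an engineer would, in place of code of your own. Each camera call takes 0.05 s, during which the arm holds its last target.

TASK

Get the phone ready for a video call: move the glass jar off the blue trivet and set it down upright on a clear bit of the counter, fold the phone's kickstand out fully while the phone is still lying on its screen, then stand the phone on the trivet, bottom edge and kickstand foot both on it, leaning back on its kickstand with the screen squarely facing the front edge of the counter, away from the robot. Handle the phone and the jar gently - never let either drop - and leave everything else where it is.

Things in the scene. Friction and masses are not known exactly. Their poses are not given: they have to be found in the camera images.
- phone_mid (a point): centre of a compact phone in a teal rugged case, 136 mm tall, 64 mm wide, 14 mm thick, about 0.24 kg, lying face down on the counter at the start. Axes: x points to the phone's top edge (68 mm away; the end with the round camera lens), y along its width (32 mm each side), z out of its back (screen at -7 mm, back at +7 mm). The flat sides of the case may be gripped across the 64 mm width.
- phone_hinge (a point): middle of the kickstand's hinge line on the phone's back, at x +22, y 0, z +9.5 mm from the phone's centre; same axes as the phone; the hinge line runs along y
- kickstand (a joint): angle of the aluminium kickstand, rad: 0 = folded flat on the back, with its foot at the phone's bottom edge; it grows as the foot swings up off the back about the hinge line; 0.8 is fully open against its stop. A stiff hinge (about 0.04 N m): it stays where it is left. The phone is light, so a grip that does not turn with the foot as it swings can lift the phone instead. Once it is fully open and stood up, the phone leans back 22 degrees from upright.
- kickstand_foot (a point): centre of the kickstand's foot, a black rubber bar 10 mm in diameter and 46 mm long across the phone (along y), 86 mm from the hinge line; the leg between is a plate 36 mm wide and 3 mm thick. Folded, the bar lies on the case's back (bar centre 5 mm above the back); its two ends are free and can be gripped across the 46 mm. It is 73 mm from the bottom edge of the back when fully open.
- phone_heel_l (a point): left end (+y of the phone) of the edge between the phone's bottom end and its back, on which the standing phone rests: x -68, y +32, z +7 mm from the phone's centre
- phone_heel_r (a point): right end of the same edge: x -68, y -32, z +7 mm from the phone's centre
- trivet_top (a point): centre of the top of the round blue silicone trivet, 190 mm in diameter, 8 mm thick, fixed on the counter (this point is 8 mm above the counter)
- jar_mid (a point): centre, half-way up, of a clear glass storage jar with a steel twist cap that stands on the trivet at the start: 62 mm in diameter, 95 mm high, cap (top 17 mm) 60 mm in diameter; 0.2 to 0.4 kg; z up
- counter_front (a point): a point on the counter top in front of the middle of its front edge (the far edge, 200 mm beyond this point, where the person sits on the stool); x points straight out to the person, away from the robot, y along the edge, z up
- tin_mid (a point): centre of a stainless steel lunch tin with clip-lock lid, 119 mm (x) by 182 mm (y) over the clips, 60 mm high; leave alone
- notebook_mid (a point): centre of a closed brick-red notebook, 148 mm (x) by 105 mm (y), 14 mm thick; leave alone
- tablet_stand_mid (a point): a black tablet stand with a tablet leaning on it; the point is over the middle of its base, 65 mm up; base 110 mm (x) by 120 mm (y), the tablet 215 mm wide (y), leaning back to -x, its top 138 mm high and 30 mm to the -x side of this point; its screen faces +x; leave alone
- pen_block_mid (a point): centre, 35 mm up, of a wooden pen block 60 mm (x) by 80 mm (y) by 70 mm high with pens that reach 140 mm above the counter; leave alone
- mug_mid (a point): centre, half-way up, of a white mug 76 mm in diameter, 90 mm high, with its handle reaching about 70 mm from the axis on its +y side; leave alone
- mill_mid (a point): centre, half-way up, of a dark wooden pepper mill 54 mm in diameter, 132 mm high; leave alone
There are look-alikes about, which are no part of the job. There is more than one size of the part that bears trivet_top; the job needs the smallest. What is shaped like the part that bears phone_mid but orange is not meant.

How it is judged:
On the way:
1. the kickstand is folded out fully (past 0.7 rad) while the phone still lies on its screen (value of joint kickstand above 0.7 rad and angle between phone_mid's own z axis and vertical below 0.4 rad), for 0.2 s.
At the end, for the whole second after the job is handed in: Kickstand open (over 0.7 rad); phone at rest leaning back on it 14 to 30 degrees, both ends of its bottom edge and the foot on the trivet, inside its outline; screen within 20 degrees of facing the counter's front edge; jar upright, at rest on the counter, clear of the trivet (value of joint kickstand above 0.7 rad and angle between phone_mid's own x axis and vertical between 0.25 and 0.52 rad and angle between phone_mid's own z axis and vertical above 1.75 rad and angle between the y axis of phone_mid and the y axis of counter_front, either way round below 0.35 rad and z of counter_front in the frame of phone_mid below 0 m and horizontal distance between each of phone_heel_l, phone_heel_r, kickstand_foot and trivet_top below 0.095 m and height (world z) of phone_heel_l between 0.004 and 0.014 m and height (world z) of phone_heel_r between 0.004 and 0.014 m and height (world z) of kickstand_foot between 0.008 and 0.019 m and angle between jar_mid's own z axis and vertical below 0.08 rad and height (world z) of jar_mid between 0.042 and 0.0525 m and horizontal distance between jar_mid and trivet_top above 0.125 m and linear speed of each of phone, jar below 0.02 m/s and angular speed of phone below 0.1 rad/s); the robot touches nothing.
It fails at once if the phone is dropped (moving faster than 0.6 m/s out of the fingers) (linear speed of phone above 0.6 m/s and contact force between phone and the fingers below 0.05 N).
It fails at once if the jar is dropped (moving faster than 0.6 m/s out of the fingers) (linear speed of jar above 0.6 m/s and contact force between jar and the fingers below 0.05 N).
It fails at once if the jar is tipped over (angle between jar_mid's own z axis and vertical above 0.9 rad).
It fails at once if a bystander is pushed more than 20 mm (distance of any of tin_mid, notebook_mid, tablet_stand_mid, pen_block_mid, mug_mid, mill_mid from where it was at the start of the episode above 0.02 m).
It also fails if it takes over 72 s, if anything falls off the work surface, if the arm or the gripper's body presses on something with over 40 N, if the wrist force passes 120 N, or if a joint passes its speed limit or range.

## Working session

There is one attempt and no reset: what is moved stays moved. The work goes in short steps, Python scripts to look and compute and a tool call to move; the robot and the scene stay as the last step left them, time stands still between calls to the robot, and variables do not carry over. Pictures are saved under pics/ and viewed, and the job is handed in when it is done.

Besides the shell and the picture viewer there is one more tool, called by a JSON object that holds its "fn" and its "kwargs", one argument or row to a line. drive_tool: Moves the arm, as the interface text tells. Its arguments: {"type":"object","properties":{"motion":{"type":"array","items":{"type":"array","items":{"type":"array","items":{"type":"number"}}}},"gripper":{"type":"number"}},"required":["motion"]}

```bash
ls -la; mkdir -p pics; python3 - <<'E'
from plant import ctrl
import cv2,numpy as np,pickle
s=ctrl.get_state();print(s)
for n in("scene","top"):
    p=ctrl.snapshot(n);cv2.imwrite(f"pics/{n}0.png",p["img"][:,:,::-1]);pickle.dump(p,open(f"{n}0.pkl","wb"))
    print(n,p["fx"],p["fy"],p["cx"],p["cy"],p["k1"],p["shot"]);print(np.round(p["pose"],4).tolist())
print(ctrl.get_state()["time_s"])
E
```

```text
total 12
drwxr-xr-x  3 agent agent 4096 Dec  6 18:42 .
drwxr-xr-x 23 root  root  4096 Dec  6 18:42 ..
drwxr-xr-x  2 agent agent 4096 Dec  6 18:42 pics
{'time_s': 0.0, 'joint_positions': array([-1.15001846e+00,  4.23813444e-01,  1.63068268e+00, -3.90216825e-06,
        1.08860376e+00, -1.90377937e-02]), 'joint_vel': array([ 0.00021039,  0.00019583, -0.00016938,  0.0004084 , -0.00070829,
       -0.00044973]), 'tau': array([-2.34821331e-03, -5.57393003e+01, -2.81741720e+01, -4.66460142e-05,
        7.37135037e-03,  4.43943890e-06]), 'eef_pos': array([ 0.26589967, -0.56505074,  0.24956565]), 'tool_rot': array([ 1.97814008,  0.44372625, -1.9787566 ]), 'ft_force': array([-0.14443237, -0.18954075, -0.53235473]), 'moment': array([ 0.00100906, -0.02900235,  0.04995491]), 'gripper_width': 1.0029727099790144}
scene 471.25192179975824 471.25192179975824 283.33398377273437 207.4283014752706 -0.09021064596144904 1
[[-0.7546, 0.5157, -0.4057, 1.1879], [0.6561, 0.5827, -0.4796, 0.7155], [-0.0109, -0.6281, -0.778, 1.3212], [0.0, 0.0, 0.0, 1.0]]
top 526.9750135224618 526.9750135224618 273.4524339794445 203.28110455229344 -0.14581385691249846 2
[[0.0204, -0.9971, 0.0733, 0.4222], [-0.9998, -0.0209, -0.0061, -0.0668], [0.0076, -0.0732, -0.9973, 1.7568], [0.0, 0.0, 0.0, 1.0]]
0.1
```

View pics/scene0.png

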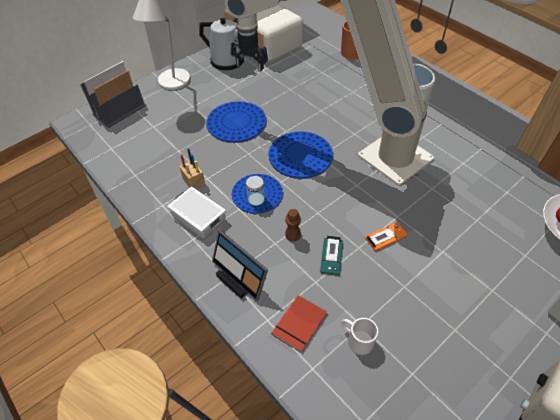

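View pics/top0.png

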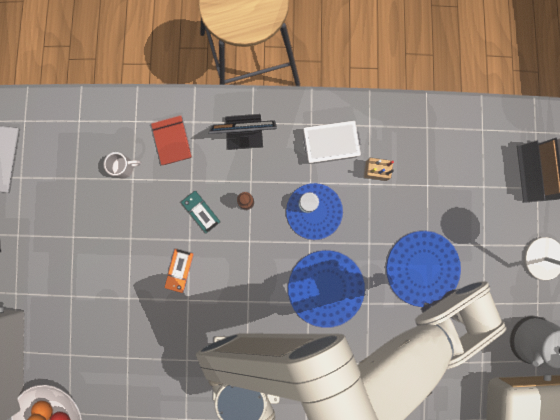

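```bash
cat > h.py <<'E'
import numpy as np,cv2,pickle
from scipy.spatial.transform import Rotation as R
def ray(p,u,v):
    K=np.array([[p["fx"],0,p["cx"]],[0,p["fy"],p["cy"]],[0,0,1]])
    q=cv2.undistortPoints(np.array([[[u,v]]],float),K,np.array([p["k1"],0,0,0,0.]))[0,0]
    return np.array([q[0],q[1],1.])
def plane(p,u,v,z):
    T=np.array(p["pose"]);d=T[:3,:3]@ray(p,u,v);o=T[:3,3];return o+d*(z-o[2])/d[2]
def pt(p,u,v,r=1):
    ui,vi=int(round(u)),int(round(v));w=p["range_z"][vi-r:vi+r+1,ui-r:ui+r+1];w=w[w>0]
    T=np.array(p["pose"]);return T[:3,:3]@(ray(p,u,v)*np.median(w))+T[:3,3]
def cloud(p,m):
    v,u=np.nonzero(m&(p["range_z"]>0))
    K=np.array([[p["fx"],0,p["cx"]],[0,p["fy"],p["cy"]],[0,0,1]])
    q=cv2.undistortPoints(np.stack([u,v],1)[:,None].astype(float),K,np.array([p["k1"],0,0,0,0.]))[:,0]
    z=p["range_z"][v,u][:,None];T=np.array(p["pose"])
    return np.c_[q*z,z]@T[:3,:3].T+T[:3,3],u,v
def proj(p,X):
    T=np.linalg.inv(np.array(p["pose"]));c=T[:3,:3]@np.asarray(X)+T[:3,3]
    K=np.array([[p["fx"],0,p["cx"]],[0,p["fy"],p["cy"]],[0,0,1]])
    return cv2.projectPoints(c[None,None],np.zeros(3),np.zeros(3),K,np.array([p["k1"],0,0,0,0.]))[0][0,0]
def crop(p,u,v,h,name,s=8):
    i=p["img"][max(0,v-h):v+h,max(0,u-h):u+h,::-1];cv2.imwrite(name,cv2.resize(i,None,fx=s,fy=s,interpolation=cv2.INTER_CUBIC))
E
python3 - <<'E'
from plant import ctrl
from h import *
for n in("scene","top"):
    p=ctrl.snapshot(n);pickle.dump(p,open(f"{n}1.pkl","wb"))
    for t in("phone_mid","kickstand","trivet_top","jar_mid","tin_mid","notebook_mid","tablet_stand_mid","pen_block_mid","mug_mid","mill_mid"):
        for d in ctrl.masks_of(p,t):
            if d["p"]<.3: continue
            c,u,v=cloud(p,d["mask"]);print(n,t,round(d["p"],2),np.round(d["extent"]),np.round(np.median(c,0),3),np.round(np.percentile(c,[3,97],axis=0),3).tolist())
p=pickle.load(open("scene1.pkl","rb"));a=p["img"][225:285,300:420,::-1]
cv2.imwrite("pics/c0.png",cv2.resize(a,None,fx=6,fy=6,interpolation=cv2.INTER_CUBIC))
p=pickle.load(open("top1.pkl","rb"));a=p["img"][180:300,150:350,::-1]
cv2.imwrite("pics/c1.png",cv2.resize(a,None,fx=4,fy=4,interpolation=cv2.INTER_CUBIC))
E
```

```text
scene phone_mid 0.87 [330. 254.  18.  40.] [0.522 0.169 0.016] [[0.463, 0.116, 0.008], [0.579, 0.22, 0.026]]
scene phone_mid 0.72 [388. 237.  45.  27.] [0.327 0.237 0.015] [[0.262, 0.197, 0.003], [0.391, 0.273, 0.024]]
scene kickstand 0.64 [382. 238.  24.  11.] [0.347 0.227 0.018] [[0.307, 0.205, 0.012], [0.387, 0.248, 0.026]]
scene kickstand 0.51 [334. 247.  16.  25.] [0.499 0.15  0.02 ] [[0.462, 0.117, 0.013], [0.539, 0.183, 0.028]]
scene kickstand 0.51 [333. 255.  23.  42.] [0.525 0.17  0.016] [[0.461, 0.118, -0.001], [0.581, 0.222, 0.026]]
scene trivet_top 0.95 [302. 154.  62.  47.] [ 0.279 -0.249  0.012] [[0.162, -0.366, 0.004], [0.388, -0.141, 0.018]]
scene trivet_top 0.67 [261. 194.  48.  40.] [ 0.54  -0.194  0.008] [[0.445, -0.297, 0.001], [0.614, -0.125, 0.015]]
scene trivet_top 0.6 [235. 120.  61.  42.] [ 0.349 -0.577  0.012] [[0.236, -0.692, 0.005], [0.455, -0.466, 0.019]]
scene jar_mid 0.85 [254. 192.  18.  28.] [ 0.563 -0.174  0.083] [[0.53, -0.222, 0.012], [0.584, -0.157, 0.108]]
scene tin_mid 0.61 [199. 214.  59.  52.] [ 0.764 -0.248  0.058] [[0.696, -0.346, 0.008], [0
[... 1851 characters left out ...]
 0.118, 0.012], [0.536, 0.183, 0.029]]
top tin_mid 0.62 [331. 142.  50.  38.] [ 0.752 -0.262  0.059] [[0.693, -0.346, 0.009], [0.817, -0.182, 0.066]]
top notebook_mid 0.57 [170. 140.  36.  48.] [0.756 0.272 0.014] [[0.685, 0.217, 0.003], [0.825, 0.329, 0.023]]
top tablet_stand_mid 0.62 [243. 132.  66.  34.] [0.778 0.028 0.03 ] [[0.738, -0.064, 0.002], [0.841, 0.12, 0.14]]
top pen_block_mid 0.64 [380. 169.  32.  26.] [ 0.666 -0.416  0.07 ] [[0.637, -0.457, 0.006], [0.7, -0.379, 0.126]]
top mug_mid 0.58 [123. 167.  34.  26.] [0.667 0.441 0.039] [[0.627, 0.378, 0.0], [0.697, 0.472, 0.094]]
top mill_mid 0.77 [247. 202.  17.  16.] [0.55  0.012 0.103] [[0.53, -0.009, 0.018], [0.575, 0.038, 0.134]]
```

```bash
ls pics
```

```text
c0.png
c1.png
scene0.png
top0.png
```

View pics/c0.png

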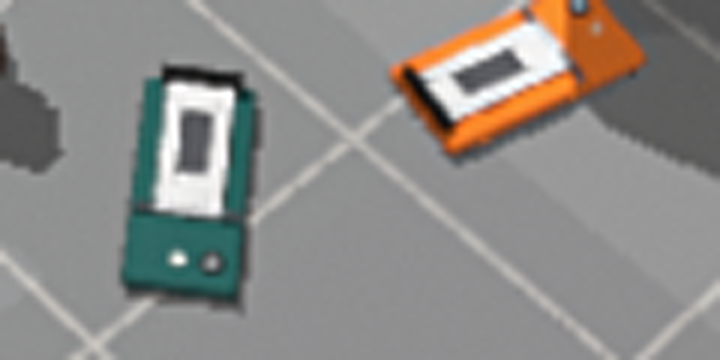

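View pics/c1.png

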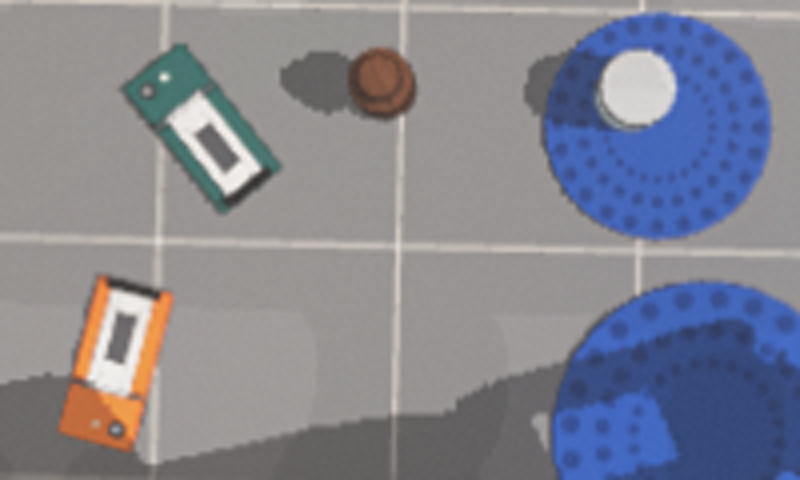

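```bash
python3 - <<'E'
from plant import ctrl
from h import *
p=pickle.load(open("top1.pkl","rb"));s=pickle.load(open("scene1.pkl","rb"))
for n,q in(("top",p),("scene",s)):
    hsv=cv2.cvtColor(q["img"],cv2.COLOR_RGB2HSV)
    boxs={"top":[(280,170,350,250),(140,170,235,250)],"scene":[(225,165,290,220),(310,225,350,285)]}[n]
    u0,v0,u1,v1=boxs[0]; m=np.zeros(hsv.shape[:2],np.uint8)
    m[v0:v1,u0:u1]=cv2.inRange(hsv,(100,120,40),(130,255,255))[v0:v1,u0:u1]
    c=max(cv2.findContours(m,0,cv2.CHAIN_APPROX_NONE)[0],key=cv2.contourArea)
    c=cv2.convexHull(c)[:,0]
    W=np.array([plane(q,a,b,.008)[:2] for a,b in c],np.float32)
    print(n,"trivet",cv2.minEnclosingCircle(W), cv2.fitEllipse(W))
    u0,v0,u1,v1=boxs[1]; 
    for nm,lo,hi in(("teal",(75,80,30),(98,255,255)),):
        m[:]=0;m[v0:v1,u0:u1]=cv2.inRange(hsv,lo,hi)[v0:v1,u0:u1]
        pts=np.argwhere(m)[:,::-1];print(len(pts))
        W=np.array([plane(q,a,b,.012)[:2] for a,b in pts],np.float32)
        r=cv2.minAreaRect(W);print(nm,r,cv2.boxPoints(r).round(3).tolist())
print("edge",[plane(p,u,v,0).round(3).tolist() for u,v in((60,86.5),(280,90),(500,94))])
# find edge precisely
for u in(40,150,350,450,520):
    col=p["img"][75:110,u].astype(int);d=np.abs(np.diff(col,axis=0)).sum(1);v=75+d.argmax();print(u,v,plane(p,u,v,0).round(3))
E
```

```text
top trivet ((0.5280037522315979, -0.21324771642684937), 0.09384454041719437) ((0.528042733669281, -0.21307963132858276), (0.18498621881008148, 0.18635262548923492), 33.75023651123047)
289
teal ((0.5186241269111633, 0.16626040637493134), (0.13126859068870544, 0.059745803475379944), 40.22362518310547) [[0.4490000009536743, 0.1469999998807907], [0.4880000054836273, 0.10100000351667404], [0.5879999995231628, 0.1860000044107437], [0.5490000247955322, 0.23100000619888306]]
scene trivet ((0.5300238728523254, -0.2116023600101471), 0.09616972506046295) ((0.5300225019454956, -0.21185293793678284), (0.18642666935920715, 0.1917216181755066), 145.23316955566406)
340
teal ((0.52055424451828, 0.16740527749061584), (0.13608938455581665, 0.06208818778395653), 40.16816329956055) [[0.4490000009536743, 0.1469999998807907], [0.48899999260902405, 0.10000000149011612], [0.5929999947547913, 0.18799999356269836], [0.5529999732971191, 0.23499999940395355]]
edge [[0.946, 0.679, 0.0], [0.94, -0.092, 0.0], [0.955, -0.87, 0.0]]
40 83 [0.96  0.755 0.   ]
150 83 [0.958 0.357 0.   ]
350 87 [ 0.958 -0.332  0.   ]
450 91 [ 0.957 -0.686  0.   ]
520 80 [ 1.011 -0.949  0.   ]
```

```bash
cat >> h.py <<'E'
def st():
    from plant import ctrl
    return ctrl.get_state()
def to(target,dirY=None,s=None):
    """tool-frame shift from now to target TCP world; dirY desired world yaw(deg) of tool y (mod 180)"""
    s=s or st();M=R.from_rotvec(s["tool_rot"]).as_matrix();d=M.T@(np.array(target)-s["eef_pos"])
    y=M[:,1];yaw=np.degrees(np.arctan2(y[1],y[0]))
    print("t",round(float(s["time_s"]),2),"tcp",s["eef_pos"].round(4),"axes x",M[:,0].round(3),"y",y.round(3),"yaw_y",round(yaw,1),"w",round(s["gripper_width"]*85,1),"F",s["ft_force"].round(1),"j6",s["joint_positions"][5].round(2))
    print(" shift tool",d.round(4),"dist",np.linalg.norm(d).round(4))
    if dirY is not None:
        e=(dirY-yaw+90)%180-90
        print(" twist(deg world)",round(e,1),"-> tool twist rad",round(np.radians(e)*np.sign(M[2,0]),3))
E
python3 - <<'E'
from h import *
p=pickle.load(open("top1.pkl","rb"));s=pickle.load(open("scene1.pkl","rb"))
for q,b in((p,(290,185,330,222)),(s,(235,170,275,215))):
    u0,v0,u1,v1=b;m=np.zeros((420,560),bool);m[v0:v1,u0:u1]=1
    c,u,v=cloud(q,m);k=c[:,2]>.095;print(k.sum(),c[k,2].mean());W=c[k,:2].astype(np.float32)
    print(cv2.minEnclosingCircle(W),W.mean(0))
    hsv=cv2.cvtColor(q["img"],cv2.COLOR_RGB2HSV);mm=np.zeros((420,560),np.uint8);mm[v0:v1,u0:u1]=cv2.inRange(hsv,(0,0,150),(180,50,255))[v0:v1,u0:u1]
    pts=np.argwhere(mm)[:,::-1];W=np.array([plane(q,a,b_,.103)[:2] for a,b_ in pts],np.float32);print(len(pts),cv2.minEnclosingCircle(W),W.mean(0))
to([.553,-.186,.2],0)
E
```

```text
279 0.1031209166567717
((0.5519403219223022, -0.18897154927253723), 0.031124180182814598) [ 0.5513016  -0.18889166]
329 ((0.5841466784477234, -0.19007812440395355), 0.06497064977884293) [ 0.5589039  -0.18344402]
202 0.10320133893140093
((0.5526326894760132, -0.18800970911979675), 0.03247367963194847) [ 0.5548064  -0.18516959]
385 ((0.5751477479934692, -0.15659713745117188), 0.11392922699451447) [ 0.5764012  -0.16081741]
t 1.2 tcp [ 0.2661 -0.5655  0.2503] axes x [ 0.  0. -1.] y [ 0.426 -0.905 -0.   ] yaw_y -64.8 w 85.1 F [-0.4  1.2  0.4] j6 -0.02
 shift tool [ 0.0503 -0.2212 -0.4211] dist 0.4784
 twist(deg world) 64.8 -> tool twist rad -1.131
```

{"fn": "drive_tool", "kwargs": {
  "motion": [
    [[0,-0.027,-0.052,0],[0,-0.027,-0.052,0],[0,-0.027,-0.052,0],[0,-0.027,-0.052,0],[0,-0.027,-0.052,0],[0,-0.027,-0.052,0],[0,-0.027,-0.052,0],[0,-0.027,-0.052,0]]
  ],
  "gripper": 0
}}

```text
time_s: 2.2
eef_pos: [0.5584, -0.187, 0.2512]
tool_rot: [1.984, 0.429, -1.978]
ft_force: [0.6, -0.4, -0.3]
gripper_width: 1.0
```

```bash
python3 -c "
from h import *
to([.552,-.1885,.068])"
```

```text
t 2.2 tcp [ 0.5584 -0.187   0.2512] axes x [ 0.004 -0.004 -1.   ] y [ 0.418 -0.908  0.005] yaw_y -65.3 w 85.0 F [ 0.6 -0.4 -0.3] j6 0.8
 shift tool [ 0.1832 -0.0023  0.0068] dist 0.1834
```

{"fn": "drive_tool", "kwargs": {
  "motion": [
    [[0.045,-0.001,0.004,0],[0.045,-0.001,0.003,0],[0.045,0,0,0],[0.035,0,0,0],[0.01,0,0,0]]
  ]
}}

```text
time_s: 2.82
eef_pos: [0.5583, -0.1848, 0.0689]
tool_rot: [1.985, 0.433, -1.964]
ft_force: [0.0, -0.2, -0.5]
gripper_width: 1.001
```

```bash
python3 -c "
from h import *
to([.552,-.1885,.068])"
```

```text
t 2.83 tcp [ 0.5583 -0.1848  0.0689] axes x [ 0.012 -0.006 -1.   ] y [ 0.426 -0.905  0.011] yaw_y -64.8 w 85.0 F [ 0.  -0.2 -0.5] j6 0.79
 shift tool [0.0009 0.0007 0.0073] dist 0.0074
```

{"fn": "drive_tool", "kwargs": {
  "motion": [
    [[0,0.001,0.007,0],[0,0,0,0]]
  ]
}}

```text
time_s: 3.08
eef_pos: [0.5527, -0.1892, 0.07]
tool_rot: [1.985, 0.432, -1.963]
ft_force: [-0.5, 0.3, 0.2]
gripper_width: 0.998
```

{"fn": "drive_tool", "kwargs": {
  "motion": [
    [[0,0,0,0],[0,0,0,0],[0,0,0,0],[0,0,0,0]]
  ],
  "gripper": 1
}}

```text
time_s: 3.58
eef_pos: [0.5541, -0.19, 0.0732]
tool_rot: [1.989, 0.429, -1.958]
ft_force: [-0.4, -0.4, -3.7]
gripper_width: 0.706
```

```bash
python3 -c "
from h import *
to([.52,-.395,.12])"
```

```text
t 3.58 tcp [ 0.5541 -0.19    0.0732] axes x [ 0.017 -0.008 -1.   ] y [ 0.425 -0.905  0.015] yaw_y -64.8 w 60.0 F [-0.4 -0.4 -3.7] j6 0.78
 shift tool [-0.0457  0.1717  0.1175] dist 0.213
```

{"fn": "drive_tool", "kwargs": {
  "motion": [
    [[-0.03,0,0,0],[-0.03,0.01,0.006,0],[0,0.03,0.02,0],[0,0.035,0.025,0],[0,0.035,0.025,0],[0,0.035,0.025,0],[0,0.025,0.015,0],[0,0,0,0]]
  ]
}}

```text
time_s: 4.58
eef_pos: [0.5179, -0.397, 0.1332]
tool_rot: [1.984, 0.435, -1.962]
ft_force: [0.1, 0.6, -3.7]
gripper_width: 0.707
```

```bash
python3 -c "
from h import *
to([.52,-.395,.0625])"
```

```text
t 4.58 tcp [ 0.5179 -0.397   0.1332] axes x [ 0.012 -0.006 -1.   ] y [ 0.428 -0.904  0.011] yaw_y -64.7 w 60.1 F [ 0.1  0.6 -3.7] j6 0.45
 shift tool [ 0.0707 -0.0016 -0.0021] dist 0.0708
```

{"fn": "drive_tool", "kwargs": {
  "motion": [
    [[0.025,0,0,0],[0.025,0,0,0],[0.012,0,0,0],[0.004,0,0,0],[0.002,0,0,0]]
  ]
}}

```text
time_s: 5.2
eef_pos: [0.5187, -0.3946, 0.0645]
tool_rot: [1.983, 0.439, -1.964]
ft_force: [-9.3, 3.0, 20.9]
gripper_width: 0.711
```

```bash
python3 -c "
from h import *
to([.52,-.395,.0625])"
```

```text
t 5.2 tcp [ 0.5187 -0.3946  0.0645] axes x [ 0.01  -0.004 -1.   ] y [ 0.429 -0.903  0.008] yaw_y -64.6 w 60.4 F [-9.3  3.  20.9] j6 0.45
 shift tool [ 0.002   0.0009 -0.001 ] dist 0.0024
```

{"fn": "drive_tool", "kwargs": {
  "motion": [
    [[-0.001,0,0,0],[0,0,0,0]]
  ]
}}

```text
time_s: 5.45
eef_pos: [0.5197, -0.3948, 0.0673]
tool_rot: [1.983, 0.437, -1.961]
ft_force: [0.5, -0.2, -4.2]
gripper_width: 0.71
```

{"fn": "drive_tool", "kwargs": {
  "motion": [
    [[0,0,0,0],[0,0,0,0],[-0.003,0,0,0],[-0.03,0,0,0],[-0.05,0,0,0],[-0.05,0,0,0]]
  ],
  "gripper": 0
}}

```text
time_s: 6.2
eef_pos: [0.5169, -0.3931, 0.201]
tool_rot: [1.982, 0.442, -1.966]
ft_force: [0.3, -0.2, -0.4]
gripper_width: 0.997
```

```bash
python3 - <<'E'
from h import *
from plant import ctrl
p=ctrl.snapshot("scene");cv2.imwrite("pics/s2.png",p["img"][:,:,::-1])
a=p["img"][130:290,160:380,::-1];cv2.imwrite("pics/s2c.png",cv2.resize(a,None,fx=3.5,fy=3.5,interpolation=cv2.INTER_CUBIC))
yaw=np.radians(40.2);c=np.array([.5195,.167]);ex=np.array([np.cos(yaw),np.sin(yaw)])
for k in(-.064,.05): print(c+k*ex)
to([*(c-.0+ex*-.064),.2],40.2+90)
E
```

```text
[0.47061705 0.12569071]
[0.5576898  0.19927288]
t 6.25 tcp [ 0.5197 -0.3952  0.2085] axes x [ 0.016 -0.008 -1.   ] y [ 0.429 -0.903  0.015] yaw_y -64.6 w 84.6 F [ 2.4 -1.3  4.6] j6 0.45
 shift tool [ 0.0033 -0.4916 -0.1793] dist 0.5233
 twist(deg world) 14.8 -> tool twist rad -0.258
```

View pics/s2c.png

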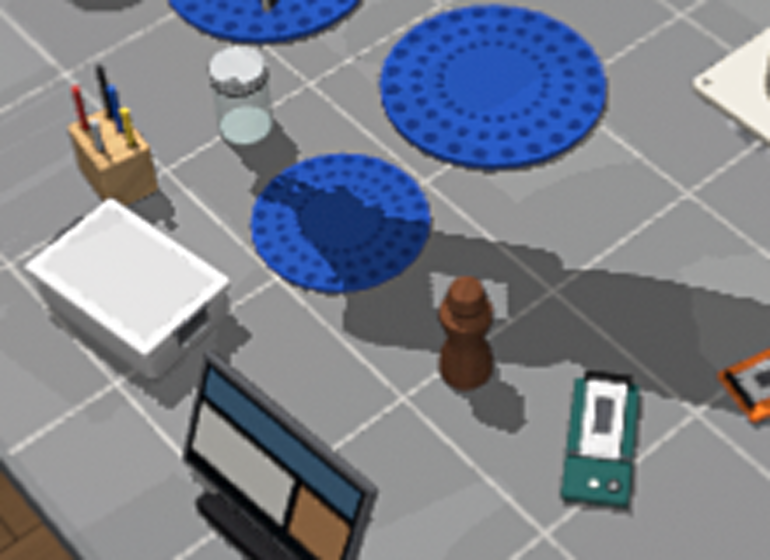

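{"fn": "drive_tool", "kwargs": {
  "motion": [
    [[0,-0.056,-0.02,-0.032],[0,-0.056,-0.02,-0.032],[0,-0.056,-0.02,-0.032],[0,-0.056,-0.02,-0.032],[0,-0.056,-0.02,-0.032],[0,-0.056,-0.02,-0.032],[0,-0.056,-0.02,-0.032],[0,-0.056,-0.02,-0.032]]
  ],
  "gripper": 0.35
}}

```text
time_s: 7.25
eef_pos: [0.4209, 0.0759, 0.2056]
tool_rot: [1.833, 0.635, -1.782]
ft_force: [0.4, -0.4, -0.1]
gripper_width: 0.653
```

```bash
python3 -c "
from h import *
to([.4706,.1257,.06],130.2)"
```

```text
t 7.25 tcp [0.4209 0.0759 0.2056] axes x [ 0.034 -0.015 -0.999] y [ 0.644 -0.765  0.033] yaw_y -49.9 w 55.5 F [ 0.4 -0.4 -0.1] j6 1.05
 shift tool [ 0.1464 -0.0109 -0.0677] dist 0.1617
 twist(deg world) 0.1 -> tool twist rad -0.002
```

{"fn": "drive_tool", "kwargs": {
  "motion": [
    [[0.04,-0.003,-0.018,0],[0.04,-0.003,-0.018,0],[0.04,-0.003,-0.018,0],[0.025,-0.002,-0.012,0]]
  ]
}}

```text
time_s: 7.75
eef_pos: [0.4724, 0.1316, 0.0617]
tool_rot: [1.838, 0.64, -1.765]
ft_force: [0.4, 0.1, 0.4]
gripper_width: 0.647
```

```bash
python3 - <<'E'
from h import *
to([.4706,.1257,.036],130.2)
from plant import ctrl
p=ctrl.snapshot("scene")
a=p["img"][200:300,280:400,::-1];cv2.imwrite("pics/s3c.png",cv2.resize(a,None,fx=6,fy=6,interpolation=cv2.INTER_CUBIC))
yaw=np.radians(40.2);ex=np.array([np.cos(yaw),np.sin(yaw),0]);ey=np.array([-ex[1],ex[0],0]);c=np.array([.5195,.167,.019])-.064*ex
for k in(-.023,.023,-.0425,.0425): print((proj(p,c+k*ey)-[280,200])*6)
E
```

```text
t 7.75 tcp [0.4724 0.1316 0.0617] axes x [ 0.045 -0.011 -0.999] y [ 0.649 -0.76   0.038] yaw_y -49.5 w 55.0 F [0.4 0.1 0.4] j6 1.16
 shift tool [0.0256 0.0023 0.0059] dist 0.0264
 twist(deg world) -0.3 -> tool twist rad 0.006
[279.12840188 225.46709049]
[360.72621076 235.09751597]
[244.64704664 221.39053144]
[395.41894456 239.18501053]
```

View pics/s3c.png

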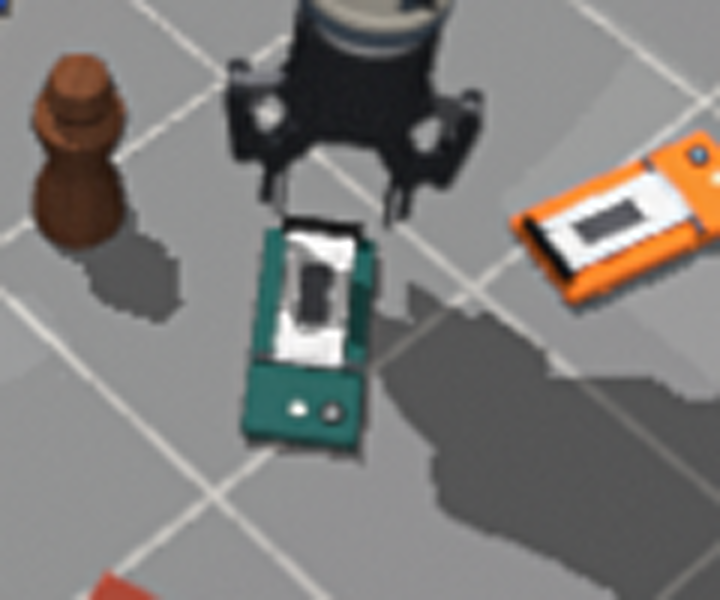

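{"fn": "drive_tool", "kwargs": {
  "motion": [
    [[0.014,0.002,0.004,0],[0.008,0,0.002,0],[0.001,0,0,0]]
  ]
}}

```text
time_s: 8.18
eef_pos: [0.4699, 0.1254, 0.0364]
tool_rot: [1.837, 0.64, -1.766]
ft_force: [-0.6, -1.0, -0.1]
gripper_width: 0.65
```

```bash
python3 -c "
from h import *
to([.4706,.1257,.036],130.2)"
```

```text
t 8.18 tcp [0.4699 0.1254 0.0364] axes x [ 0.044 -0.012 -0.999] y [ 0.649 -0.76   0.037] yaw_y -49.5 w 55.2 F [-0.6 -1.  -0.1] j6 1.16
 shift tool [ 0.0004  0.0002 -0.0007] dist 0.0008
 twist(deg world) -0.3 -> tool twist rad 0.005
```

{"fn": "drive_tool", "kwargs": {
  "motion": [
    [[0.003,0,0,0],[0,0,0,0]]
  ]
}}

```text
time_s: 8.43
eef_pos: [0.4706, 0.125, 0.0343]
tool_rot: [1.839, 0.639, -1.765]
ft_force: [0.2, -0.1, -0.1]
gripper_width: 0.648
```

{"fn": "drive_tool", "kwargs": {
  "motion": [
    [[0.003,0,0,0],[0,0,0,0]]
  ]
}}

```text
time_s: 8.68
eef_pos: [0.4712, 0.1251, 0.0318]
tool_rot: [1.841, 0.639, -1.763]
ft_force: [0.2, -0.4, 0.0]
gripper_width: 0.649
```

{"fn": "drive_tool", "kwargs": {
  "motion": [
    [[-0.001,0,0,0],[0,0,0,0],[0,0,0,0]]
  ],
  "gripper": 0.47
}}

```text
time_s: 9.05
eef_pos: [0.4712, 0.1251, 0.033]
tool_rot: [1.841, 0.639, -1.763]
ft_force: [-0.3, 0.0, -0.1]
gripper_width: 0.534
```

```bash
python3 - <<'E'
from h import *
to([.4706,.1257,.036],130.2)
from plant import ctrl
p=ctrl.snapshot("scene")
a=p["img"][200:300,280:400,::-1];cv2.imwrite("pics/s4c.png",cv2.resize(a,None,fx=6,fy=6,interpolation=cv2.INTER_CUBIC))
th=.029
for t in np.linspace(0,.85,9):
    print(np.round([-86*np.cos(t+.029)+86,86*np.sin(t+.029)-2.5],1))
E
```

```text
t 9.05 tcp [0.4712 0.1251 0.033 ] axes x [ 0.047 -0.011 -0.999] y [ 0.648 -0.76   0.039] yaw_y -49.5 w 45.4 F [-0.3  0.  -0.1] j6 1.16
 shift tool [-0.0031 -0.0007 -0.    ] dist 0.0031
 twist(deg world) -0.3 -> tool twist rad 0.004
[ 0. -0.]
[0.8 9.1]
[ 2.5 18.1]
[ 5.1 26.8]
[ 8.7 35.2]
[13.1 43.2]
[18.4 50.7]
[24.4 57.5]
[31.1 63.7]
```

View pics/s4c.png

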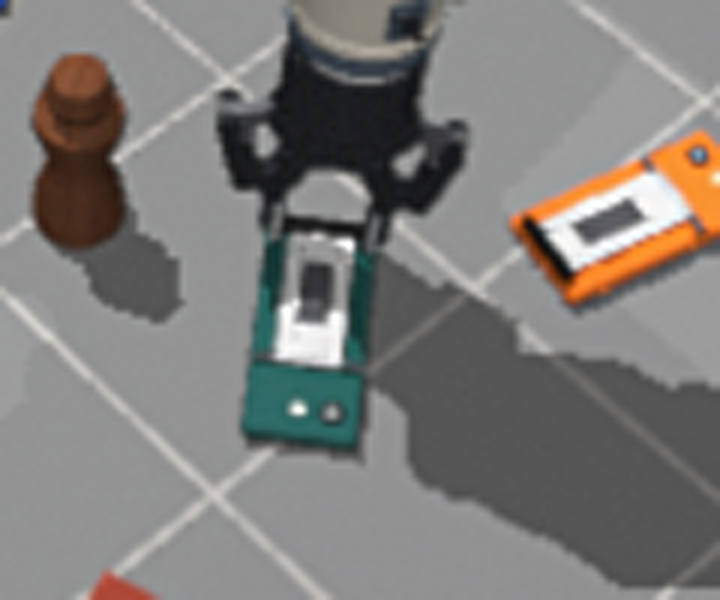

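{"fn": "drive_tool", "kwargs": {
  "motion": [
    [[-0.005,0,0,0],[-0.005,0,-0.001,0],[0,0,0,0]]
  ],
  "gripper": 0.48
}}

```text
time_s: 9.48
eef_pos: [0.4714, 0.126, 0.0436]
tool_rot: [1.84, 0.639, -1.764]
ft_force: [0.7, 0.4, -1.8]
gripper_width: 0.528
```

```bash
python3 - <<'E'
from h import *
to([.4706,.1257,.036],130.2)
from plant import ctrl
p=ctrl.snapshot("scene")
a=p["img"][200:300,280:400,::-1];cv2.imwrite("pics/s5c.png",cv2.resize(a,None,fx=6,fy=6,interpolation=cv2.INTER_CUBIC))
E
```

```text
t 9.47 tcp [0.4714 0.126  0.0436] axes x [ 0.047 -0.011 -0.999] y [ 0.649 -0.76   0.039] yaw_y -49.5 w 44.8 F [ 0.7  0.4 -1.8] j6 1.16
 shift tool [ 0.0075 -0.0006  0.001 ] dist 0.0076
 twist(deg world) -0.3 -> tool twist rad 0.005
```

View pics/s5c.png

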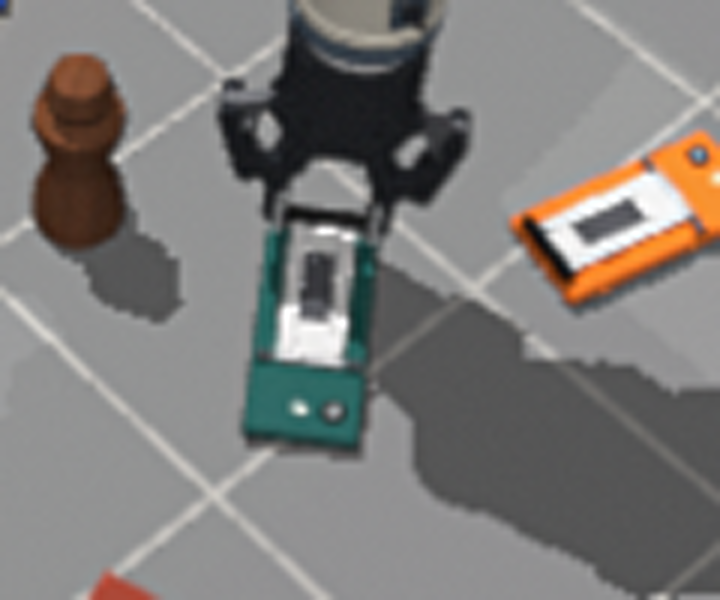

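```bash
cat >> h.py <<'E'
def teal(p,box=None):
    hsv=cv2.cvtColor(p["img"],cv2.COLOR_RGB2HSV);m=cv2.inRange(hsv,(78,90,30),(98,255,255))
    n,l,s,c=cv2.connectedComponentsWithStats(m)
    k=1+np.argmax(s[1:,4]);return (l==k) if box is None else m>0
def tilt(p,yaw=40.2,c0=(.5195,.167)):
    m=cv2.erode(teal(p).astype(np.uint8),np.ones((2,2)))>0
    c,u,v=cloud(p,m);y=np.radians(yaw);ex=np.array([np.cos(y),np.sin(y)]);ey=np.array([-ex[1],ex[0]])
    d=c[:,:2]-c0;a=d@ex;b=d@ey
    A=np.c_[a,b,np.ones(len(a))];k=np.ones(len(a),bool)
    for _ in range(5):
        s=np.linalg.lstsq(A[k],c[k,2],rcond=None)[0];r=c[:,2]-A@s;k=np.abs(r)<max(.004,2*r[k].std())
    print("teal n",k.sum(),"slope along x,y (rad)",s[:2].round(3),"z at centre",s[2].round(4),"z bottom",(s[2]-.068*s[0]).round(4),"z top",(s[2]+.068*s[0]).round(4),"rms",r[k].std().round(4))
E
python3 - <<'E'
from h import *
from plant import ctrl
tilt(pickle.load(open("scene1.pkl","rb")));tilt(pickle.load(open("top1.pkl","rb")))
p=ctrl.snapshot("scene");tilt(p)
E
```

```text
teal n 130 slope along x,y (rad) [0.004 0.022] z at centre 0.014 z bottom 0.0137 z top 0.0142 rms 0.002
teal n 85 slope along x,y (rad) [-0.108 -0.029] z at centre 0.0186 z bottom 0.0259 z top 0.0112 rms 0.0039
teal n 139 slope along x,y (rad) [ 0.033 -0.026] z at centre 0.0135 z bottom 0.0112 z top 0.0157 rms 0.002
```

{"fn": "drive_tool", "kwargs": {
  "motion": [
    [[-0.004,0,-0.001,0],[-0.004,0,-0.001,0],[-0.004,0,-0.0014,0],[-0.004,0,-0.0016,0],[0,0,0,0]]
  ]
}}

```text
time_s: 10.2
eef_pos: [0.4742, 0.1295, 0.0604]
tool_rot: [1.839, 0.639, -1.765]
ft_force: [0.5, -0.1, -1.2]
gripper_width: 0.52
```

```bash
python3 - <<'E'
from h import *
to([.4706,.1257,.036],130.2)
from plant import ctrl
p=ctrl.snapshot("scene");tilt(p)
a=p["img"][200:300,280:400,::-1];cv2.imwrite("pics/s6c.png",cv2.resize(a,None,fx=6,fy=6,interpolation=cv2.INTER_CUBIC))
E
```

```text
t 10.2 tcp [0.4742 0.1295 0.0604] axes x [ 0.046 -0.011 -0.999] y [ 0.649 -0.76   0.038] yaw_y -49.5 w 44.2 F [ 0.5 -0.1 -1.2] j6 1.16
 shift tool [ 0.0242 -0.0003  0.0058] dist 0.0249
 twist(deg world) -0.3 -> tool twist rad 0.005
teal n 135 slope along x,y (rad) [-0.004  0.008] z at centre 0.0145 z bottom 0.0148 z top 0.0143 rms 0.002
```

View pics/s6c.png

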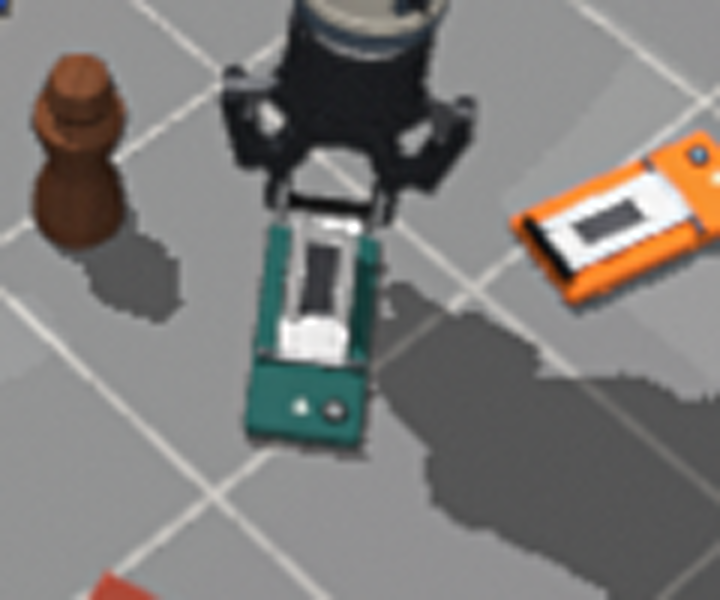

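{"fn": "drive_tool", "kwargs": {
  "motion": [
    [[-0.004,0,-0.0019,0],[-0.004,0,-0.0019,0],[-0.004,0,-0.0023,0],[-0.004,0,-0.0024,0],[-0.0037,0,-0.0027,0],[-0.0037,0,-0.0029,0],[0,0,0,0]]
  ],
  "gripper": 0.5
}}

```text
time_s: 11.12
eef_pos: [0.4842, 0.1396, 0.0856]
tool_rot: [1.839, 0.64, -1.765]
ft_force: [0.4, -1.4, -1.4]
gripper_width: 0.507
```

```bash
python3 - <<'E'
from h import *
to([.4712,.1251,.033],130.2)
from plant import ctrl
p=ctrl.snapshot("scene");tilt(p)
a=p["img"][200:300,280:400,::-1];cv2.imwrite("pics/s7c.png",cv2.resize(a,None,fx=6,fy=6,interpolation=cv2.INTER_CUBIC))
E
```

```text
t 11.12 tcp [0.4842 0.1396 0.0856] axes x [ 0.045 -0.011 -0.999] y [ 0.649 -0.76   0.038] yaw_y -49.5 w 43.1 F [ 0.4 -1.4 -1.4] j6 1.17
 shift tool [0.0521 0.0006 0.0207] dist 0.0561
 twist(deg world) -0.3 -> tool twist rad 0.005
teal n 130 slope along x,y (rad) [0.25  0.009] z at centre 0.0317 z bottom 0.0147 z top 0.0487 rms 0.002
```

View pics/s7c.png

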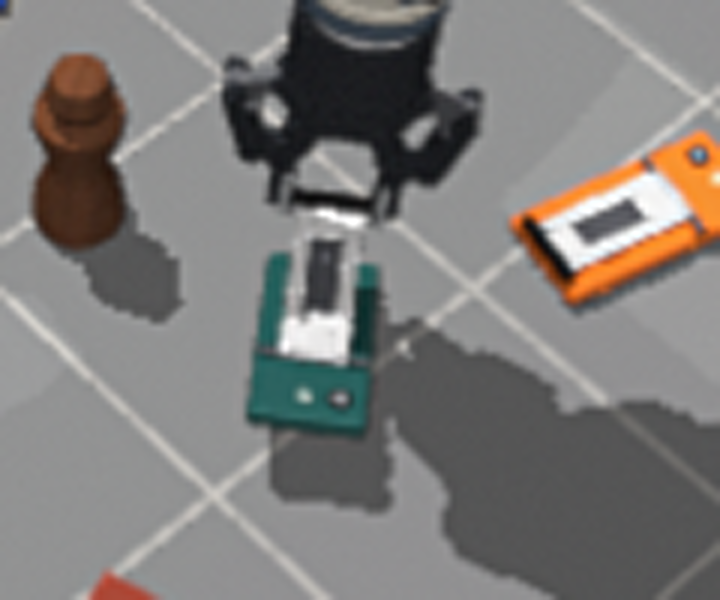

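{"fn": "drive_tool", "kwargs": {
  "motion": [
    [[0,0,0,0],[0,0,0,0]]
  ],
  "gripper": 0.49
}}

```text
time_s: 11.42
eef_pos: [0.4841, 0.1394, 0.0854]
tool_rot: [1.839, 0.64, -1.765]
ft_force: [0.9, -0.1, -1.7]
gripper_width: 0.512
```

```bash
python3 - <<'E'
from h import *
to([.4712,.1251,.033],130.2)
from plant import ctrl
p=ctrl.snapshot("scene");tilt(p)
E
```

```text
t 11.43 tcp [0.4841 0.1394 0.0854] axes x [ 0.045 -0.012 -0.999] y [ 0.649 -0.76   0.038] yaw_y -49.5 w 43.5 F [ 0.9 -0.1 -1.7] j6 1.17
 shift tool [0.0519 0.0006 0.0205] dist 0.0558
 twist(deg world) -0.3 -> tool twist rad 0.005
teal n 122 slope along x,y (rad) [ 0.26  -0.005] z at centre 0.0307 z bottom 0.013 z top 0.0484 rms 0.0019
```

{"fn": "drive_tool", "kwargs": {
  "motion": [
    [[0,0,0,0],[0,0,0,0]]
  ],
  "gripper": 0.482
}}

```text
time_s: 11.72
eef_pos: [0.4838, 0.1393, 0.0852]
tool_rot: [1.838, 0.64, -1.766]
ft_force: [0.6, 1.0, -0.4]
gripper_width: 0.514
```

```bash
python3 - <<'E'
from h import *
from plant import ctrl
p=ctrl.snapshot("scene");tilt(p)
E
```

```text
teal n 129 slope along x,y (rad) [ 0.225 -0.029] z at centre 0.0321 z bottom 0.0168 z top 0.0474 rms 0.002
```

{"fn": "drive_tool", "kwargs": {
  "motion": [
    [[0,0,0,0],[0,0,0,0]]
  ],
  "gripper": 0.476
}}

```text
time_s: 12.02
eef_pos: [0.4837, 0.1393, 0.0851]
tool_rot: [1.838, 0.64, -1.766]
ft_force: [-0.2, 0.0, -0.6]
gripper_width: 0.524
```

```bash
python3 - <<'E'
from h import *
from plant import ctrl
p=ctrl.snapshot("scene");tilt(p)
E
```

```text
teal n 125 slope along x,y (rad) [0.247 0.008] z at centre 0.0307 z bottom 0.0139 z top 0.0475 rms 0.0021
```

{"fn": "drive_tool", "kwargs": {
  "motion": [
    [[0,0,0,0],[0,0,0,0]]
  ],
  "gripper": 0.471
}}

```text
time_s: 12.32
eef_pos: [0.4838, 0.1393, 0.0852]
tool_rot: [1.838, 0.639, -1.766]
ft_force: [0.2, -0.5, -2.0]
gripper_width: 0.532
```

```bash
python3 - <<'E'
from h import *
from plant import ctrl
p=ctrl.snapshot("scene");tilt(p)
E
```

```text
teal n 138 slope along x,y (rad) [-0.023 -0.02 ] z at centre 0.0148 z bottom 0.0164 z top 0.0132 rms 0.0021
```

{"fn": "drive_tool", "kwargs": {
  "motion": [
    [[0,0,0,0],[0,0,0,0]]
  ],
  "gripper": 0.467
}}

```text
time_s: 12.62
eef_pos: [0.4839, 0.1394, 0.0852]
tool_rot: [1.838, 0.64, -1.766]
ft_force: [-0.2, 0.2, -2.0]
gripper_width: 0.535
```

```bash
python3 - <<'E'
from h import *
from plant import ctrl
to([.4712,.1251,.033],130.2)
p=ctrl.snapshot("scene");tilt(p)
a=p["img"][200:300,280:400,::-1];cv2.imwrite("pics/s8c.png",cv2.resize(a,None,fx=6,fy=6,interpolation=cv2.INTER_CUBIC))
E
```

```text
t 12.62 tcp [0.4839 0.1394 0.0852] axes x [ 0.045 -0.012 -0.999] y [ 0.649 -0.76   0.038] yaw_y -49.5 w 45.5 F [-0.2  0.2 -2. ] j6 1.17
 shift tool [0.0518 0.0007 0.0203] dist 0.0556
 twist(deg world) -0.3 -> tool twist rad 0.005
teal n 159 slope along x,y (rad) [-0.009  0.012] z at centre 0.015 z bottom 0.0156 z top 0.0144 rms 0.0025
```

View pics/s8c.png

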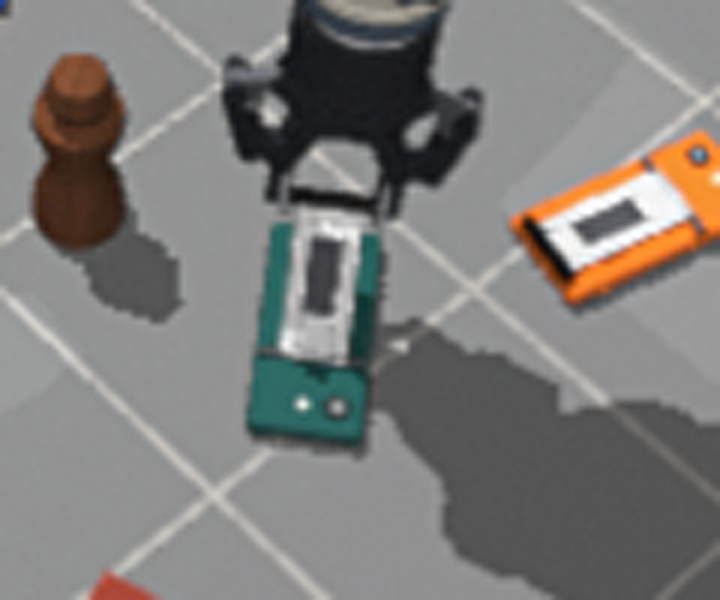

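{"fn": "drive_tool", "kwargs": {
  "motion": [
    [[-0.003,0,-0.0025,0],[-0.003,0,-0.0028,0],[-0.003,0,-0.003,0],[0,0,0,0]]
  ],
  "gripper": 0.47
}}

```text
time_s: 13.18
eef_pos: [0.4903, 0.1453, 0.0952]
tool_rot: [1.839, 0.64, -1.766]
ft_force: [-1.0, -0.8, -3.3]
gripper_width: 0.533
```

```bash
python3 - <<'E'
from h import *
from plant import ctrl
to([.4712,.1251,.033],130.2)
p=ctrl.snapshot("scene");tilt(p)
a=p["img"][200:300,280:400,::-1];cv2.imwrite("pics/s9c.png",cv2.resize(a,None,fx=6,fy=6,interpolation=cv2.INTER_CUBIC))
E
```

```text
t 13.18 tcp [0.4903 0.1453 0.0952] axes x [ 0.045 -0.012 -0.999] y [ 0.649 -0.76   0.038] yaw_y -49.5 w 45.3 F [-1.  -0.8 -3.3] j6 1.17
 shift tool [0.0615 0.0006 0.0293] dist 0.0681
 twist(deg world) -0.3 -> tool twist rad 0.005
teal n 141 slope along x,y (rad) [-0.024 -0.024] z at centre 0.0162 z bottom 0.0179 z top 0.0146 rms 0.0021
```

View pics/s9c.png

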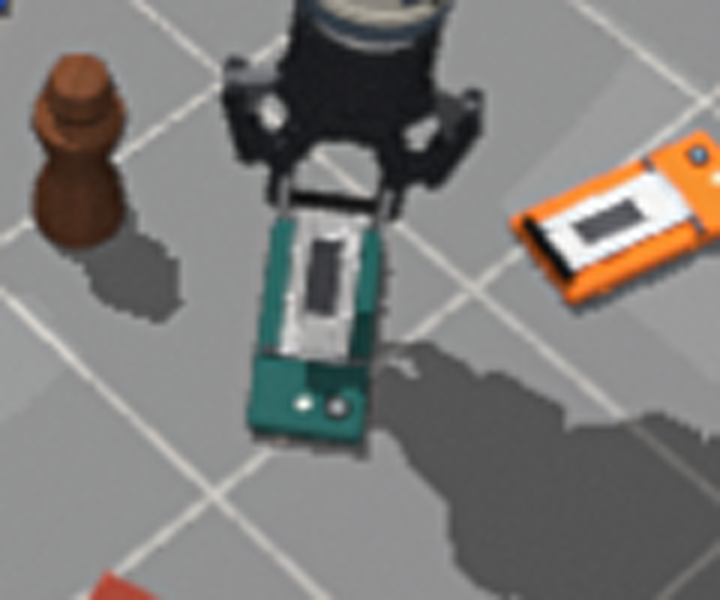

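{"fn": "drive_tool", "kwargs": {
  "motion": [
    [[-0.001,0,-0.002,0],[0.002,0,0,0],[0,0,0,0]]
  ]
}}

```text
time_s: 13.6
eef_pos: [0.4914, 0.1464, 0.0938]
tool_rot: [1.838, 0.64, -1.767]
ft_force: [-0.6, -0.7, -2.7]
gripper_width: 0.532
```

{"fn": "drive_tool", "kwargs": {
  "motion": [
    [[0,0,0,0],[0,0,0,0]]
  ],
  "gripper": 0.455
}}

```text
time_s: 13.85
eef_pos: [0.4917, 0.1465, 0.094]
tool_rot: [1.838, 0.639, -1.766]
ft_force: [-0.7, -0.6, -0.1]
gripper_width: 0.547
```

{"fn": "drive_tool", "kwargs": {
  "motion": [
    [[0,0,0,0],[0,0,0,0],[-0.03,0,0,0],[-0.04,0,0,0]]
  ],
  "gripper": 0.3
}}

```text
time_s: 14.35
eef_pos: [0.4869, 0.1468, 0.1629]
tool_rot: [1.833, 0.64, -1.772]
ft_force: [-0.3, -0.2, -0.3]
gripper_width: 0.701
```

```bash
python3 - <<'E'
from h import *
from plant import ctrl
to([.4712,.1251,.033],130.2)
p=ctrl.snapshot("scene");tilt(p);pickle.dump(p,open("sA.pkl","wb"))
a=p["img"][200:300,280:400,::-1];cv2.imwrite("pics/s10c.png",cv2.resize(a,None,fx=6,fy=6,interpolation=cv2.INTER_CUBIC))
E
```

```text
t 14.35 tcp [0.4869 0.1468 0.1629] axes x [ 0.039 -0.013 -0.999] y [ 0.649 -0.76   0.035] yaw_y -49.5 w 59.6 F [-0.3 -0.2 -0.3] j6 1.17
 shift tool [0.1295 0.0017 0.0288] dist 0.1327
 twist(deg world) -0.3 -> tool twist rad 0.005
teal n 140 slope along x,y (rad) [0.031 0.008] z at centre 0.0129 z bottom 0.0108 z top 0.015 rms 0.0024
```

View pics/s10c.png

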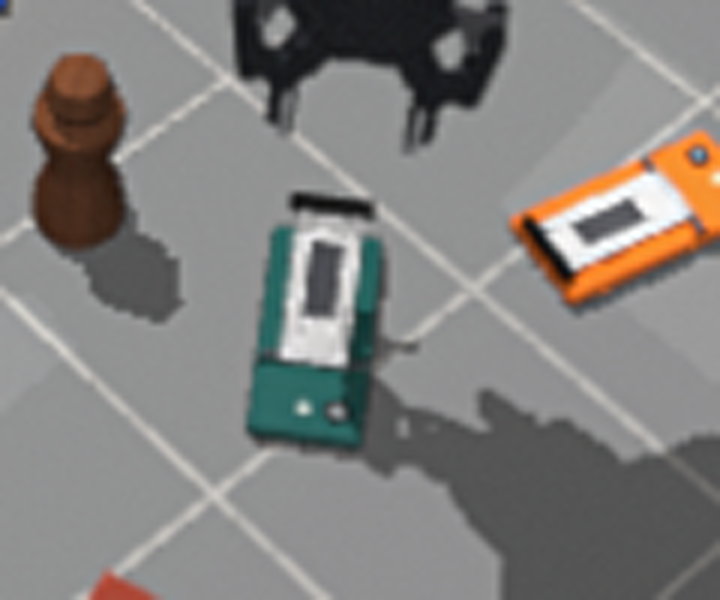

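```bash
cat >> h.py <<'E'
def phone_pose(p,z=.012):
    m=teal(p);pts=np.argwhere(m)[:,::-1];W=np.array([plane(p,a,b,z)[:2] for a,b in pts],np.float32)
    r=cv2.minAreaRect(W);print("rect",np.round(r[0],4),np.round(r[1],4),round(r[2],1),cv2.boxPoints(r).round(3).tolist())
E
python3 - <<'E'
from h import *
p=pickle.load(open("sA.pkl","rb"));phone_pose(p)
g=p["img"].astype(int);m=np.zeros((420,560),bool);m[230:240,325:345]=True
dark=m&(g.max(2)<70);c,u,v=cloud(p,dark);print("bar",len(c),np.median(c,0),np.percentile(c,[10,90],axis=0).round(3))
m=np.zeros((420,560),bool);m[237:262,326:342]=True
wh=m&((g.min(2)>150)|((g.max(2)-g.min(2)<25)&(g.max(2)<110)));c,u,v=cloud(p,wh)
y=np.radians(40.2);a=c[:,:2]@[np.cos(y),np.sin(y)];k=np.ones(len(a),bool)
for _ in range(6):
    q=np.polyfit(a[k],c[k,2],1);r=c[:,2]-np.polyval(q,a);k=abs(r)<.006
print(len(a),k.sum(),"slope angle",np.arctan(q[0]))
E
```

```text
rect [0.5522 0.1969] [0.0464 0.0603] 39.3 [[0.5149999856948853, 0.20600000023841858], [0.5529999732971191, 0.1589999943971634], [0.5889999866485596, 0.18799999356269836], [0.5509999990463257, 0.23499999940395355]]
bar 30 [0.489062   0.14416738 0.08360428] [[0.48  0.131 0.081]
 [0.499 0.158 0.087]]
263 208 slope angle -0.7725916847827339
```

{"fn": "drive_tool", "kwargs": {
  "motion": [
    [[0,0.003,-0.03,0],[0,0.003,-0.03,0],[0,0.002,-0.025,0],[0,0,0,0]]
  ],
  "gripper": 0.05
}}

```text
time_s: 14.9
eef_pos: [0.5619, 0.1982, 0.173]
tool_rot: [1.844, 0.639, -1.76]
ft_force: [-0.4, -0.6, 0.9]
gripper_width: 0.947
```

```bash
python3 - <<'E'
from h import *
to([.558,.2013,.020],130)
E
```

```text
t 14.9 tcp [0.5619 0.1982 0.173 ] axes x [ 0.05  -0.01  -0.999] y [ 0.648 -0.761  0.04 ] yaw_y -49.6 w 80.5 F [-0.4 -0.6  0.9] j6 1.22
 shift tool [ 0.1526 -0.011   0.0058] dist 0.1531
 twist(deg world) -0.4 -> tool twist rad 0.007
```

{"fn": "drive_tool", "kwargs": {
  "motion": [
    [[0.04,-0.003,0.002,0],[0.04,-0.003,0.002,0],[0.035,-0.003,0.002,0],[0.018,-0.002,0,0],[0.01,0,0,0]]
  ]
}}

```text
time_s: 15.52
eef_pos: [0.5552, 0.1996, 0.0269]
tool_rot: [1.845, 0.638, -1.76]
ft_force: [-0.6, -0.0, 0.2]
gripper_width: 0.947
```

```bash
python3 - <<'E'
from h import *
to([.558,.2013,.020],130)
from plant import ctrl
p=ctrl.snapshot("scene")
a=p["img"][200:300,280:400,::-1];cv2.imwrite("pics/s11c.png",cv2.resize(a,None,fx=6,fy=6,interpolation=cv2.INTER_CUBIC))
E
```

```text
t 15.53 tcp [0.5552 0.1996 0.0269] axes x [ 0.051 -0.01  -0.999] y [ 0.648 -0.761  0.041] yaw_y -49.6 w 80.5 F [-0.6 -0.   0.2] j6 1.24
 shift tool [ 0.007   0.0002 -0.003 ] dist 0.0077
 twist(deg world) -0.4 -> tool twist rad 0.007
```

View pics/s11c.png

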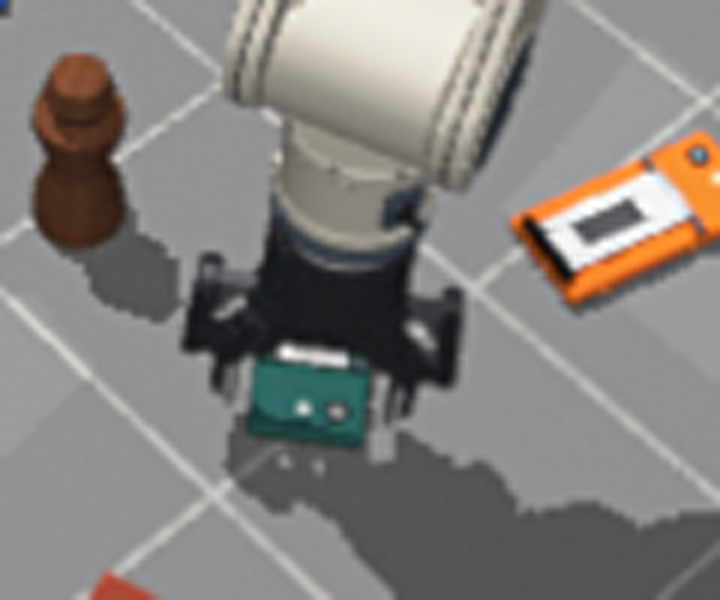

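{"fn": "drive_tool", "kwargs": {
  "motion": [
    [[0.006,0,-0.003,0],[0.001,0,0,0]]
  ]
}}

```text
time_s: 15.82
eef_pos: [0.5588, 0.2017, 0.0204]
tool_rot: [1.846, 0.638, -1.758]
ft_force: [-1.1, -0.4, -0.4]
gripper_width: 0.948
```

{"fn": "drive_tool", "kwargs": {
  "motion": [
    [[0,0,0,0],[0,0,0,0],[0,0,0,0]]
  ],
  "gripper": 0.265
}}

```text
time_s: 16.2
eef_pos: [0.5594, 0.202, 0.0218]
tool_rot: [1.848, 0.638, -1.757]
ft_force: [0.8, 0.2, -2.3]
gripper_width: 0.737
```

{"fn": "drive_tool", "kwargs": {
  "motion": [
    [[-0.004,0,0.0,0],[-0.004,0,0.0,0],[-0.004,0,0.0,0],[0,0,0,0]]
  ]
}}

```text
time_s: 16.7
eef_pos: [0.5589, 0.2021, 0.0346]
tool_rot: [1.849, 0.638, -1.756]
ft_force: [0.8, 0.4, -2.1]
gripper_width: 0.738
```

```bash
python3 - <<'E'
from h import *
to([.558,.2013,.020],130)
from plant import ctrl
p=ctrl.snapshot("scene")
a=p["img"][200:300,280:400,::-1];cv2.imwrite("pics/s12c.png",cv2.resize(a,None,fx=6,fy=6,interpolation=cv2.INTER_CUBIC))
E
```

```text
t 16.7 tcp [0.5589 0.2021 0.0346] axes x [ 0.055 -0.009 -0.998] y [ 0.647 -0.761  0.042] yaw_y -49.6 w 62.7 F [ 0.8  0.4 -2.1] j6 1.24
 shift tool [ 0.0145 -0.0006  0.0017] dist 0.0147
 twist(deg world) -0.4 -> tool twist rad 0.007
```

View pics/s12c.png

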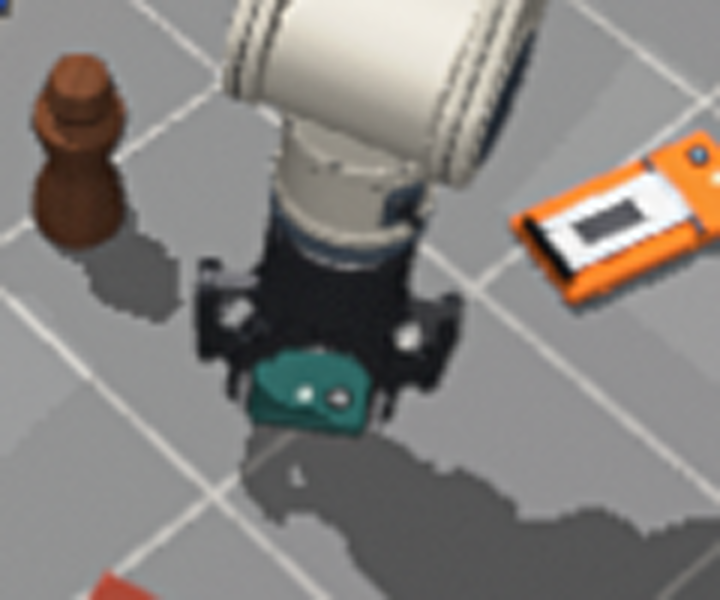

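```bash
python3 - <<'E'
from h import *
from plant import ctrl
p=ctrl.snapshot("scene");tilt(p)
p=ctrl.snapshot("top");tilt(p)
a=p["img"][160:260,150:270,::-1];cv2.imwrite("pics/t12c.png",cv2.resize(a,None,fx=6,fy=6,interpolation=cv2.INTER_CUBIC))
E
```

```text
teal n 146 slope along x,y (rad) [ 0.025 -0.015] z at centre 0.0255 z bottom 0.0238 z top 0.0272 rms 0.0022
teal n 30 slope along x,y (rad) [-0.086 -0.361] z at centre 0.0153 z bottom 0.0211 z top 0.0094 rms 0.002
```

View pics/t12c.png

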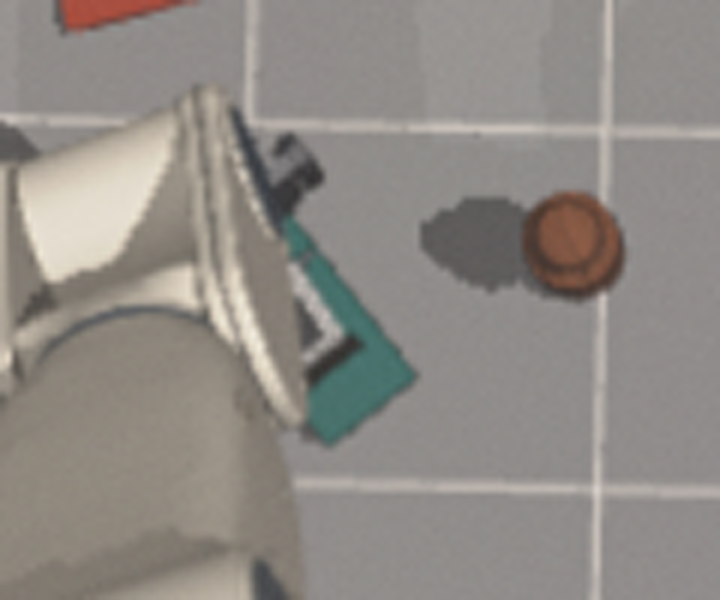

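{"fn": "drive_tool", "kwargs": {
  "motion": [
    [[0,0,0,0],[0,0,0,0]]
  ],
  "gripper": 0.259
}}

```text
time_s: 17.1
eef_pos: [0.5584, 0.2019, 0.0339]
tool_rot: [1.848, 0.638, -1.757]
ft_force: [0.4, 0.5, -1.8]
gripper_width: 0.74
```

{"fn": "drive_tool", "kwargs": {
  "motion": [
    [[0,0,0,0],[0,0,0,0]]
  ],
  "gripper": 0.255
}}

```text
time_s: 17.35
eef_pos: [0.5584, 0.2019, 0.0338]
tool_rot: [1.847, 0.638, -1.757]
ft_force: [-0.3, -0.3, -1.8]
gripper_width: 0.742
```

{"fn": "drive_tool", "kwargs": {
  "motion": [
    [[0,0,0,0],[0,0,0,0]]
  ],
  "gripper": 0.252
}}

```text
time_s: 17.6
eef_pos: [0.5583, 0.2019, 0.0338]
tool_rot: [1.847, 0.638, -1.758]
ft_force: [-0.2, 0.4, -0.8]
gripper_width: 0.748
```

```bash
python3 - <<'E'
from h import *
from plant import ctrl
p=ctrl.snapshot("scene");tilt(p);to([.558,.2,.02])
E
```

```text
teal n 139 slope along x,y (rad) [ 0.09  -0.008] z at centre 0.0221 z bottom 0.016 z top 0.0282 rms 0.0023
t 17.65 tcp [0.5583 0.2019 0.0338] axes x [ 0.053 -0.009 -0.999] y [ 0.648 -0.761  0.041] yaw_y -49.6 w 63.6 F [-0.2  0.6 -1. ] j6 1.24
 shift tool [0.0138 0.0007 0.002 ] dist 0.014
```

{"fn": "drive_tool", "kwargs": {
  "motion": [
    [[-0.008,0,0.0008,0],[-0.008,0,0.001,0],[-0.008,0,0.0015,0],[0,0,0,0]]
  ]
}}

```text
time_s: 18.15
eef_pos: [0.5542, 0.1997, 0.0598]
tool_rot: [1.847, 0.638, -1.757]
ft_force: [-0.2, -0.1, -1.6]
gripper_width: 0.751
```

```bash
python3 - <<'E'
from h import *
from plant import ctrl
p=ctrl.snapshot("scene");tilt(p);to([.558,.2,.02])
E
```

```text
teal n 123 slope along x,y (rad) [ 0.252 -0.001] z at centre 0.0392 z bottom 0.0221 z top 0.0563 rms 0.0019
t 18.2 tcp [0.5543 0.1998 0.0596] axes x [ 0.053 -0.009 -0.999] y [ 0.648 -0.761  0.042] yaw_y -49.6 w 63.5 F [ 0.8  0.9 -1.4] j6 1.24
 shift tool [ 0.0397  0.0006 -0.0016] dist 0.0398
```

{"fn": "drive_tool", "kwargs": {
  "motion": [
    [[-0.009,0,0.003,0],[-0.009,0,0.0035,0],[-0.009,0,0.004,0],[0,0,0,0]]
  ]
}}

```text
time_s: 18.7
eef_pos: [0.5438, 0.1925, 0.088]
tool_rot: [1.846, 0.638, -1.758]
ft_force: [1.4, -0.6, -2.1]
gripper_width: 0.751
```

```bash
python3 - <<'E'
from h import *
from plant import ctrl
p=ctrl.snapshot("scene");tilt(p);to([.558,.2,.02])
a=p["img"][180:300,270:410,::-1];cv2.imwrite("pics/s13c.png",cv2.resize(a,None,fx=5,fy=5,interpolation=cv2.INTER_CUBIC))
E
```

```text
teal n 106 slope along x,y (rad) [ 0.458 -0.011] z at centre 0.06 z bottom 0.0288 z top 0.0912 rms 0.0028
t 18.75 tcp [0.5439 0.1926 0.0877] axes x [ 0.052 -0.009 -0.999] y [ 0.648 -0.761  0.041] yaw_y -49.6 w 63.8 F [-0.  -0.1 -1.6] j6 1.23
 shift tool [ 0.0683  0.0007 -0.0133] dist 0.0696
```

View pics/s13c.png

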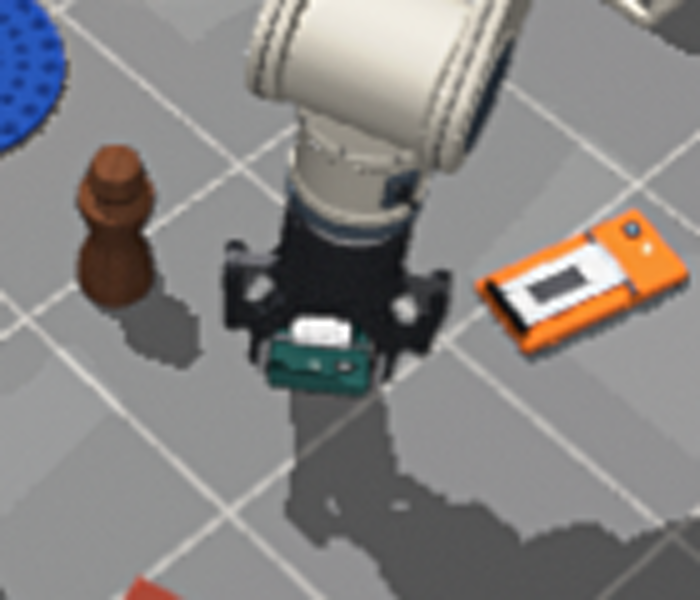

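{"fn": "drive_tool", "kwargs": {
  "motion": [
    [[-0.007,0,0.005,0],[-0.007,0,0.006,0],[-0.005,0,0.006,0],[0,0,0,0]]
  ],
  "gripper": 0.251
}}

```text
time_s: 19.25
eef_pos: [0.5298, 0.1813, 0.1077]
tool_rot: [1.848, 0.638, -1.756]
ft_force: [-0.2, -0.6, -1.3]
gripper_width: 0.748
```

```bash
python3 - <<'E'
from h import *
from plant import ctrl
p=ctrl.snapshot("scene");tilt(p);to([.558,.2,.02]);pickle.dump(p,open("sB.pkl","wb"))
a=p["img"][180:300,270:410,::-1];cv2.imwrite("pics/s14c.png",cv2.resize(a,None,fx=5,fy=5,interpolation=cv2.INTER_CUBIC))
p=ctrl.snapshot("top")
a=p["img"][160:260,150:270,::-1];cv2.imwrite("pics/t14c.png",cv2.resize(a,None,fx=5,fy=5,interpolation=cv2.INTER_CUBIC))
E
```

```text
teal n 84 slope along x,y (rad) [ 0.503 -0.019] z at centre 0.0859 z bottom 0.0518 z top 0.1201 rms 0.0034
t 19.3 tcp [0.5298 0.1813 0.1075] axes x [ 0.054 -0.009 -0.999] y [ 0.648 -0.761  0.042] yaw_y -49.6 w 63.8 F [ 0.8  0.6 -0.7] j6 1.22
 shift tool [ 0.0887  0.0004 -0.0304] dist 0.0938
```

View pics/s14c.png

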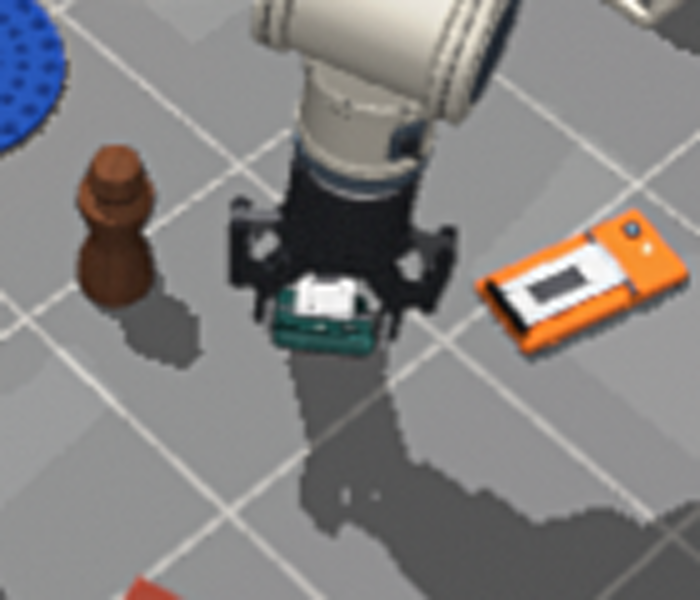

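View pics/t14c.png

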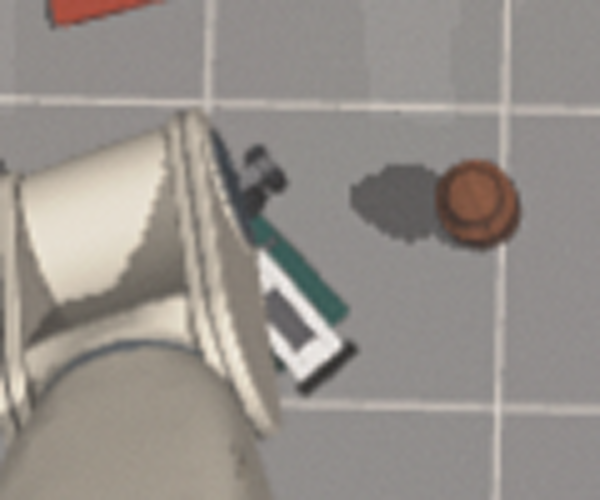

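```bash
cat >> h.py <<'E'
def foot(p,box):
    u0,v0,u1,v1=box;g=p["img"].astype(int);m=np.zeros((420,560),bool);m[v0:v1,u0:u1]=True
    d=m&(g.max(2)<75);c,u,v=cloud(p,d);k=c[:,2]>.012;print("foot n",k.sum(),np.median(c[k],0).round(4),np.percentile(c[k],[10,90],axis=0).round(3).tolist())
    return np.median(c[k],0)
E
python3 - <<'E'
from h import *
from plant import ctrl
p=ctrl.snapshot("top");pickle.dump(p,open("tB.pkl","wb"))
f=foot(p,(205,225,225,242))
c,u,v=cloud(p,teal(p));print(len(c),np.percentile(c,[5,50,95],axis=0).round(3).tolist())
for ph in np.arange(.5,1.5,.1):
    print(round(ph,1),"hor",round(90*np.cos(ph)+71*np.sin(ph),1),"ver",round(-90*np.sin(ph)+71*np.cos(ph),1))
T=np.array([.5298,.1813]);y=np.radians(40.2);print("meas hor",-(f[:2]-T)@[np.cos(y),np.sin(y)])
E
```

```text
foot n 25 [0.4468 0.1063 0.0841] [[0.435, 0.094, 0.079], [0.456, 0.119, 0.09]]
14 [[0.502, 0.122, 0.034], [0.513, 0.134, 0.054], [0.522, 0.14, 0.064]]
0.5 hor 113.0 ver 19.2
0.6 hor 114.4 ver 7.8
0.7 hor 114.6 ver -3.7
0.8 hor 113.6 ver -15.1
0.9 hor 111.6 ver -26.4
1.0 hor 108.4 ver -37.4
1.1 hor 104.1 ver -48.0
1.2 hor 98.8 ver -58.2
1.3 hor 92.5 ver -67.7
1.4 hor 85.3 ver -76.6
meas hor 0.11185308768189736
```

{"fn": "drive_tool", "kwargs": {
  "motion": [
    [[-0.005,0,0.005,0],[-0.005,0,0.0055,0],[-0.005,0,0.0065,0],[-0.005,0,0.0075,0],[0,0,0,0]]
  ]
}}

```text
time_s: 20.02
eef_pos: [0.5083, 0.1645, 0.1272]
tool_rot: [1.846, 0.638, -1.758]
ft_force: [0.6, 0.1, -1.4]
gripper_width: 0.749
```

```bash
cat >> h.py <<'E'
def chk(name=None):
    from plant import ctrl
    s=st();to([.558,.2,.02],s=s);p=ctrl.snapshot("top")
    M=R.from_rotvec(s["tool_rot"]).as_matrix()
    g=s["eef_pos"]+.015*M[:,0]; y=-M[:,2]; ex=np.array([y[0],y[1]])/np.hypot(y[0],y[1])
    F=g.copy();F[:2]-=.112*ex;F[2]=.08
    u,v=proj(p,F);u,v=int(u),int(v)
    f=foot(p,(u-14,v-14,u+14,v+14));hor=-(f[:2]-g[:2])@ex;ver=f[2]-.004-g[2]
    print("hor",hor.round(4),"ver",ver.round(4),"phi",round(float(np.arctan2(71,-90)-np.arctan2(ver,-hor))%(2*np.pi),3), "len",np.hypot(hor,ver).round(4),"grip z",g[2].round(4))
    if name: cv2.imwrite(name,cv2.resize(p["img"][max(0,v-60):v+40,u-60:u+60,::-1],None,fx=5,fy=5,interpolation=cv2.INTER_CUBIC))
E
python3 -c "
from h import *
chk('pics/t15.png')"
```

```text
t 20.02 tcp [0.5083 0.1645 0.1272] axes x [ 0.052 -0.01  -0.999] y [ 0.648 -0.761  0.041] yaw_y -49.6 w 63.6 F [ 0.6  0.1 -1.4] j6 1.2
 shift tool [ 0.1093  0.0007 -0.0572] dist 0.1234
foot n 19 [0.4313 0.0915 0.072 ] [[0.421, 0.081, 0.069], [0.442, 0.105, 0.076]]
hor 0.1064 ver -0.0442 phi 5.222 len 0.1152 grip z 0.1122
```

View pics/t15.png

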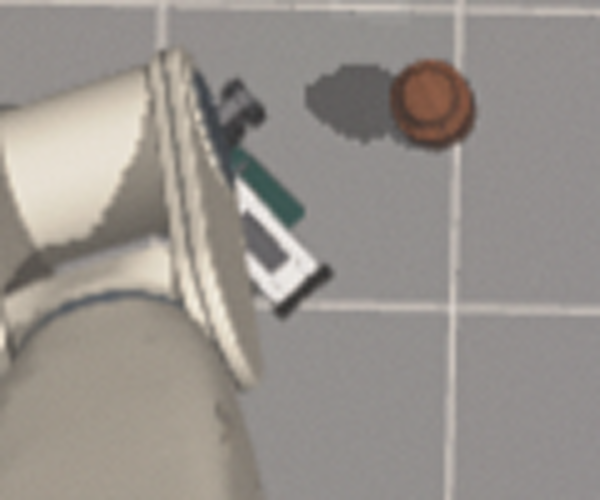

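{"fn": "drive_tool", "kwargs": {
  "motion": [
    [[-0.0035,0,0.008,0],[-0.003,0,0.008,0],[-0.0025,0,0.008,0],[-0.0015,0,0.008,0],[-0.001,0,0.008,0],[0,0,0,0]]
  ]
}}

```text
time_s: 20.82
eef_pos: [0.4767, 0.1372, 0.1387]
tool_rot: [1.849, 0.638, -1.754]
ft_force: [0.8, 0.4, 0.2]
gripper_width: 0.753
```

```bash
sed -i 's/np.arctan2(71,-90)-np.arctan2(ver,-hor)/np.arctan2(ver,-hor)-np.arctan2(71,-90)/' h.py; python3 -c "
from h import *
chk('pics/t16.png')"
```

```text
t 20.82 tcp [0.4767 0.1372 0.1387] axes x [ 0.056 -0.009 -0.998] y [ 0.648 -0.761  0.043] yaw_y -49.6 w 64.0 F [0.8 0.4 0.2] j6 1.16
 shift tool [ 0.1225 -0.0002 -0.0982] dist 0.157
foot n 17 [0.4188 0.0802 0.0534] [[0.408, 0.069, 0.049], [0.429, 0.092, 0.058]]
hor 0.0816 ver -0.0744 phi 1.407 len 0.1104 grip z 0.1238
```

View pics/t16.png

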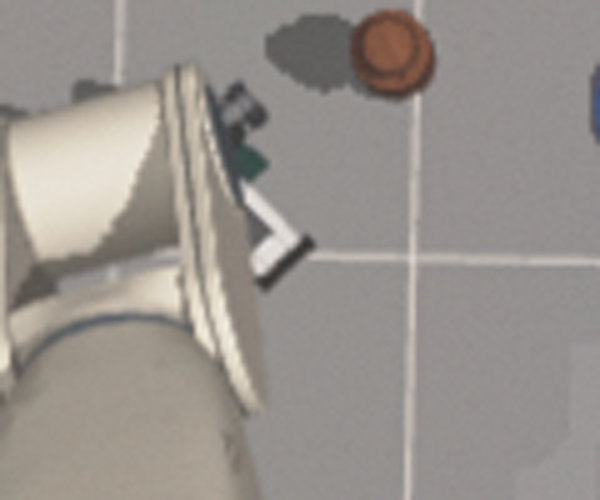

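{"fn": "drive_tool", "kwargs": {
  "motion": [
    [[-0.0008,0,0.008,0],[-0.0006,0,0.008,0],[-0.0004,0,0.008,0],[-0.0002,0,0.008,0],[0,0,0,0]]
  ]
}}

```text
time_s: 21.5
eef_pos: [0.4502, 0.115, 0.139]
tool_rot: [1.848, 0.638, -1.756]
ft_force: [0.2, 0.3, 0.6]
gripper_width: 0.747
```

```bash
python3 -c "
from h import *
chk('pics/t17.png')
from plant import ctrl
p=ctrl.snapshot('scene')
a=p['img'][160:280,270:410,::-1];cv2.imwrite('pics/s17.png',cv2.resize(a,None,fx=5,fy=5,interpolation=cv2.INTER_CUBIC))
"
```

```text
t 21.5 tcp [0.4502 0.115  0.139 ] axes x [ 0.054 -0.009 -0.998] y [ 0.648 -0.76   0.042] yaw_y -49.6 w 63.5 F [0.2 0.3 0.6] j6 1.13
 shift tool [ 0.124   0.0002 -0.1329] dist 0.1817
foot n 5 [0.409  0.0754 0.0322] [[0.407, 0.073, 0.027], [0.412, 0.078, 0.036]]
hor 0.0575 ver -0.0958 phi 1.698 len 0.1118 grip z 0.1241
```

View pics/t17.png

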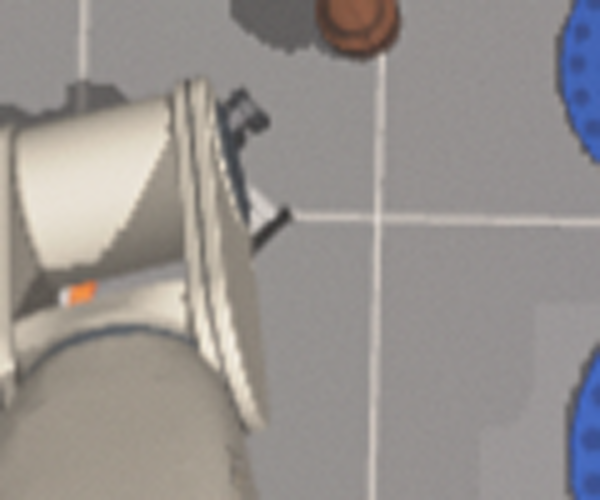

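View pics/s17.png

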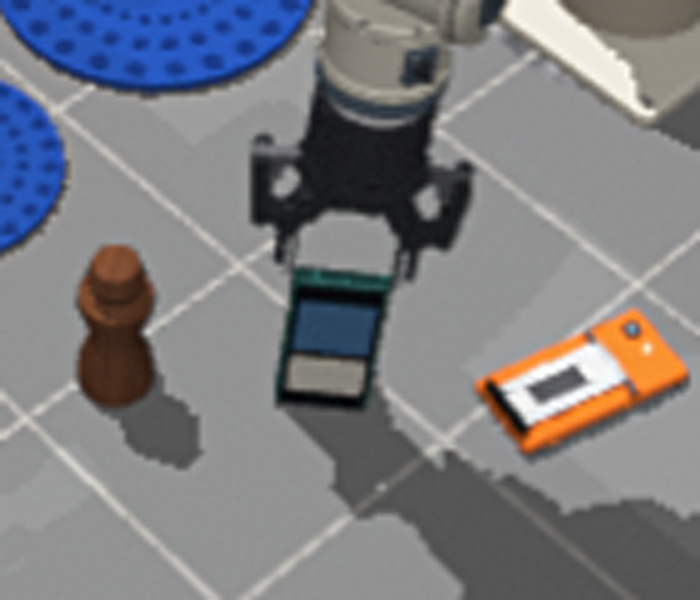

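{"fn": "drive_tool", "kwargs": {
  "motion": [
    [[0.0003,0,0.007,0],[0.0008,0,0.007,0],[0.001,0,0.007,0],[0.0012,0,0.007,0],[0,0,0,0]]
  ]
}}

```text
time_s: 22.22
eef_pos: [0.4281, 0.0959, 0.1344]
tool_rot: [1.848, 0.638, -1.755]
ft_force: [0.7, -0.0, 0.6]
gripper_width: 0.746
```

```bash
cat >> h.py <<'E'
def screen(p,box):
    """fit plane to dark/blue/grey screen+teal pts in box; report lean & facing"""
    u0,v0,u1,v1=box;m=np.zeros((420,560),bool);m[v0:v1,u0:u1]=True
    c,u,v=cloud(p,m);k=(c[:,2]>.02);c=c[k]
    best=None;rng=np.random.default_rng(0)
    for _ in range(400):
        a=c[rng.choice(len(c),3,False)];n=np.cross(a[1]-a[0],a[2]-a[0]);L=np.linalg.norm(n)
        if L<1e-5: continue
        n/=L;r=abs((c-a[0])@n)<.004
        if best is None or r.sum()>best.sum(): best=r
    q=c[best];mu=q.mean(0);n=np.linalg.svd(q-mu)[2][2];n*=np.sign(n[0])
    print("screen n",best.sum(),"normal",n.round(3),"lean deg",np.degrees(np.arcsin(n[2])).round(1),"facing yaw",np.degrees(np.arctan2(n[1],n[0])).round(1),"mean",mu.round(4))
E
python3 -c "
from h import *
to([.558,.2,.02])
from plant import ctrl
p=ctrl.snapshot('scene');pickle.dump(p,open('sC.pkl','wb'))
a=p['img'][160:280,270:410,::-1];cv2.imwrite('pics/s18.png',cv2.resize(a,None,fx=5,fy=5,interpolation=cv2.INTER_CUBIC))
"
```

```text
t 22.23 tcp [0.4281 0.0959 0.1344] axes x [ 0.055 -0.009 -0.998] y [ 0.648 -0.76   0.042] yaw_y -49.5 w 63.4 F [ 0.7 -0.   0.6] j6 1.1
 shift tool [ 0.1204  0.0002 -0.1622] dist 0.202
```

View pics/s18.png

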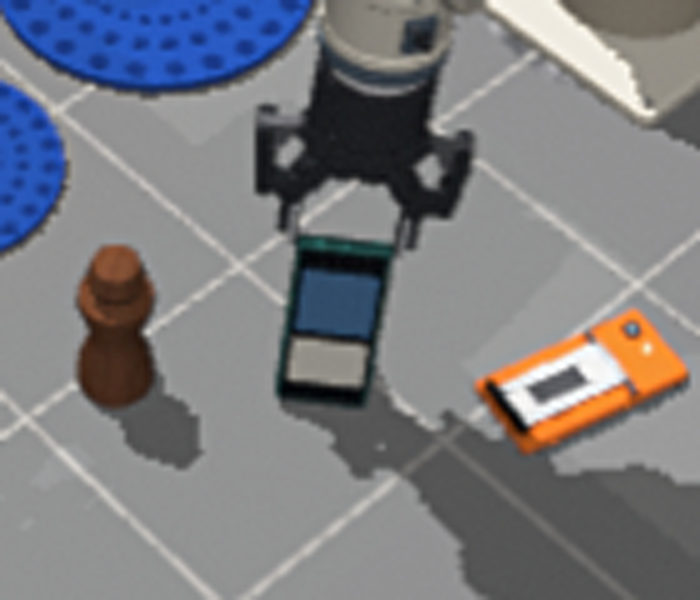

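```bash
python3 -c "
from h import *
p=pickle.load(open('sC.pkl','rb'));screen(p,(330,212,345,238))"
```

```text
screen n 334 normal [0.711 0.661 0.241] lean deg 13.9 facing yaw 42.9 mean [0.4533 0.1202 0.0758]
```

{"fn": "drive_tool", "kwargs": {
  "motion": [
    [[0.001,0,0.006,0],[0.0015,0,0.006,0],[0.0015,0,0.006,0],[0.0005,0,0.003,0],[0,0,0,0]]
  ]
}}

```text
time_s: 22.9
eef_pos: [0.4119, 0.0817, 0.1287]
tool_rot: [1.848, 0.639, -1.754]
ft_force: [0.7, 0.8, 0.4]
gripper_width: 0.749
```

```bash
python3 -c "
from h import *
to([.558,.2,.02])
from plant import ctrl
p=ctrl.snapshot('scene');pickle.dump(p,open('sC.pkl','wb'));screen(p,(330,212,345,238))
a=p['img'][160:280,270:410,::-1];cv2.imwrite('pics/s19.png',cv2.resize(a,None,fx=5,fy=5,interpolation=cv2.INTER_CUBIC))
"
```

```text
t 22.9 tcp [0.4119 0.0817 0.1287] axes x [ 0.055 -0.009 -0.998] y [ 0.648 -0.76   0.042] yaw_y -49.5 w 63.7 F [0.7 0.8 0.4] j6 1.07
 shift tool [ 0.1156  0.0002 -0.1838] dist 0.2172
screen n 304 normal [0.698 0.611 0.373] lean deg 21.9 facing yaw 41.2 mean [0.4481 0.1148 0.067 ]
```

View pics/s19.png

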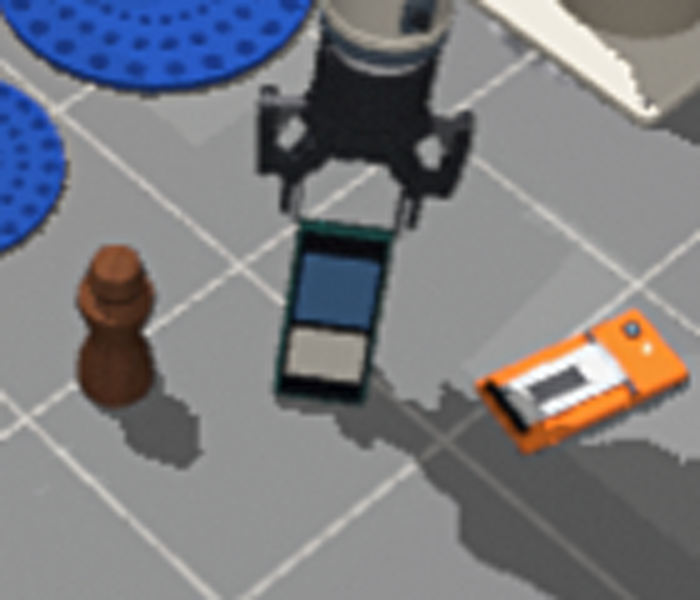

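{"fn": "drive_tool", "kwargs": {
  "motion": [
    [[0,0,0,0],[0,0,0,0]]
  ],
  "gripper": 0.21
}}

```text
time_s: 23.2
eef_pos: [0.4122, 0.0819, 0.1288]
tool_rot: [1.848, 0.639, -1.754]
ft_force: [0.6, -0.7, 0.1]
gripper_width: 0.793
```

```bash
python3 -c "
from h import *
to([.558,.2,.02])
from plant import ctrl
p=ctrl.snapshot('scene');pickle.dump(p,open('sC.pkl','wb'));screen(p,(330,212,345,238))
a=p['img'][160:280,270:410,::-1];cv2.imwrite('pics/s20.png',cv2.resize(a,None,fx=5,fy=5,interpolation=cv2.INTER_CUBIC))
"
```

```text
t 23.2 tcp [0.4122 0.0819 0.1288] axes x [ 0.055 -0.009 -0.998] y [ 0.649 -0.76   0.043] yaw_y -49.5 w 67.4 F [ 0.6 -0.7  0.1] j6 1.07
 shift tool [ 1.157e-01  1.000e-04 -1.834e-01] dist 0.2169
screen n 310 normal [0.672 0.641 0.371] lean deg 21.8 facing yaw 43.6 mean [0.4474 0.1147 0.0679]
```

View pics/s20.png

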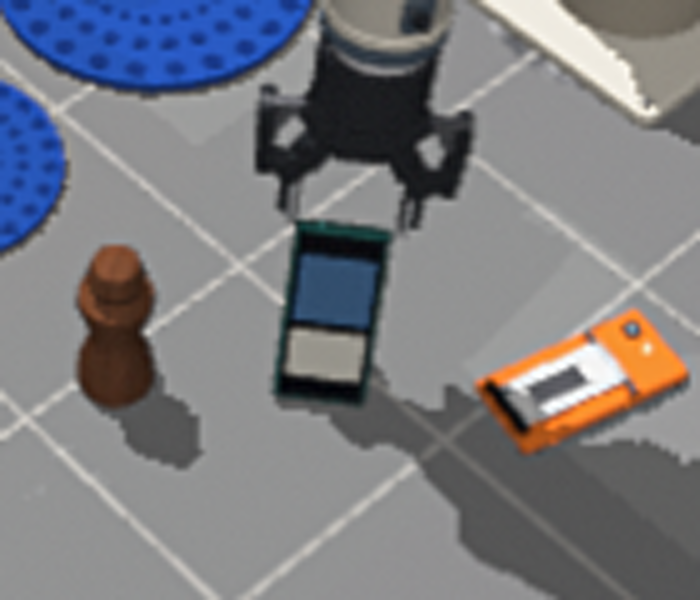

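```bash
python3 -c "
from h import *
p=pickle.load(open('sC.pkl','rb'))
f=lambda X:(proj(p,X)-[270,160])*5
T=np.array([.4122,.0819,.1288]);y=np.array([.649,-.76,.043]);x=np.array([.055,-.009,-.998])
for s in(-.034,.034): print('tip',f(T+s*y+.012*x),'tcp',f(T+s*y))
# phone corners from crop pixels: teal top edge
h=np.array([np.cos(np.radians(41)),np.sin(np.radians(41)),0]);up=np.array([0,0,1.])
n=h*np.cos(.384)+up*np.sin(.384);ax=-h*np.sin(.384)+up*np.cos(.384);w=np.cross(up,h)
mid=np.array([.4478,.1147,.0675])-.007*n
def model(mid):
    for a in(-.068,.068):
        for b in(-.032,.032): print(a,b,f(mid+a*ax+b*w+.007*n).round(1))
model(mid)
p3=mid-.068*ax-.007*n;print('heel z',p3, 'screen bottom z',(mid-.068*ax+.007*n))
"

```

```text
tip [393.62274344 225.28454456] tcp [396.20573439 213.33354889]
tip [291.33060436 211.42079183] tcp [293.3106362  199.41321328]
-0.068 -0.032 [277.7 401.5]
-0.068 0.032 [371.8 411.6]
0.068 -0.032 [295.7 226.8]
0.068 0.032 [394.  236.7]
heel z [ 0.45722976  0.12289717 -0.00079265] screen bottom z [0.46702622 0.13141309 0.0044522 ]
```

{"fn": "drive_tool", "kwargs": {
  "motion": [
    [[0,0,0,0],[0,0,-0.013,0],[0.002,0,-0.013,0],[0.009,0,0,0],[0.007,0,0,0],[0,0,0,0]]
  ],
  "gripper": 0.1
}}

```text
time_s: 24.0
eef_pos: [0.4347, 0.1004, 0.1103]
tool_rot: [1.848, 0.639, -1.754]
ft_force: [-0.6, 0.2, -0.4]
gripper_width: 0.901
```

```bash
python3 -c "
from h import *
to([.431,.1003,.112],131)
from plant import ctrl
p=ctrl.snapshot('scene');pickle.dump(p,open('sC.pkl','wb'));screen(p,(330,212,345,238))
a=p['img'][160:280,270:410,::-1];cv2.imwrite('pics/s21.png',cv2.resize(a,None,fx=5,fy=5,interpolation=cv2.INTER_CUBIC))
"
```

```text
t 24.0 tcp [0.4347 0.1004 0.1103] axes x [ 0.055 -0.008 -0.998] y [ 0.649 -0.76   0.042] yaw_y -49.5 w 76.6 F [-0.6  0.2 -0.4] j6 1.11
 shift tool [-0.0019 -0.0023  0.0028] dist 0.0041
 twist(deg world) 0.5 -> tool twist rad -0.008
screen n 303 normal [0.683 0.627 0.374] lean deg 22.0 facing yaw 42.6 mean [0.4483 0.1151 0.0674]
```

View pics/s21.png

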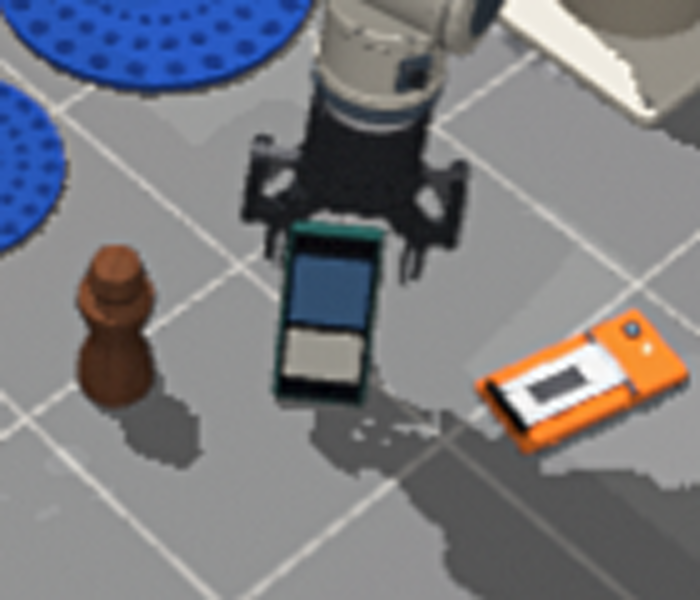

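{"fn": "drive_tool", "kwargs": {
  "motion": [
    [[0,0,0,0],[0,0,0,0]]
  ],
  "gripper": 0.24
}}

```text
time_s: 24.3
eef_pos: [0.4348, 0.1001, 0.1106]
tool_rot: [1.849, 0.639, -1.754]
ft_force: [0.4, -0.4, 0.1]
gripper_width: 0.762
```

{"fn": "drive_tool", "kwargs": {
  "motion": [
    [[0,0,0,0],[0,0,0,0]]
  ],
  "gripper": 0.28
}}

```text
time_s: 24.55
eef_pos: [0.4348, 0.1, 0.1111]
tool_rot: [1.849, 0.639, -1.753]
ft_force: [0.5, -0.4, -0.9]
gripper_width: 0.738
```

```bash
python3 -c "
from h import *
to([.431,.1003,.112],131)
from plant import ctrl
p=ctrl.snapshot('scene');pickle.dump(p,open('sC.pkl','wb'));screen(p,(330,212,345,238))
"
```

```text
t 24.55 tcp [0.4348 0.1    0.1111] axes x [ 0.056 -0.008 -0.998] y [ 0.649 -0.76   0.043] yaw_y -49.5 w 62.7 F [ 0.5 -0.4 -0.9] j6 1.11
 shift tool [-0.0011 -0.0026  0.0027] dist 0.0039
 twist(deg world) 0.5 -> tool twist rad -0.009
screen n 312 normal [0.687 0.628 0.366] lean deg 21.4 facing yaw 42.5 mean [0.4479 0.1148 0.068 ]
```

{"fn": "drive_tool", "kwargs": {
  "motion": [
    [[0,0,0,0],[-0.005,0,0,0],[-0.015,0,0,0],[-0.02,0,0,0],[-0.02,0,0,0],[-0.01,0,0,0],[0,0,0,0]]
  ],
  "gripper": 0.4
}}

```text
time_s: 25.48
eef_pos: [0.4284, 0.1003, 0.1821]
tool_rot: [1.845, 0.64, -1.759]
ft_force: [0.3, -0.5, -3.0]
gripper_width: 0.738
```

```bash
python3 -c "
from h import *
to([.435,-.2125,.19],89)
from plant import ctrl
p=ctrl.snapshot('scene');pickle.dump(p,open('sC.pkl','wb'));
a=p['img'][140:280,250:410,::-1];cv2.imwrite('pics/s22.png',cv2.resize(a,None,fx=4,fy=4,interpolation=cv2.INTER_CUBIC))
"
```

```text
t 25.48 tcp [0.4284 0.1003 0.1821] axes x [ 0.051 -0.009 -0.999] y [ 0.649 -0.76   0.04 ] yaw_y -49.5 w 62.8 F [ 0.3 -0.5 -3. ] j6 1.1
 shift tool [-0.0046  0.2423  0.198 ] dist 0.313
 twist(deg world) -41.5 -> tool twist rad 0.724
```

View pics/s22.png

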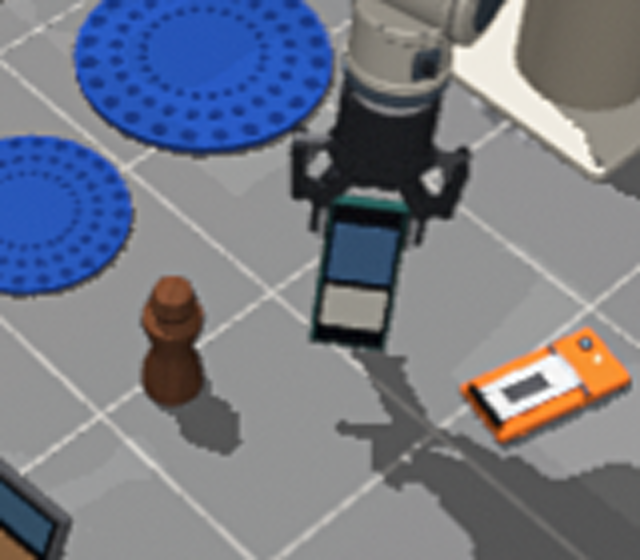

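Lifted firmly with the lean kept (phone around crop px (360,275)). Now I carry it sideways.

{"fn": "drive_tool", "kwargs": {
  "motion": [
    [[0,0.015,0.012,0],[0,0.03,0.025,0],[0,0.035,0.029,0],[0,0.035,0.029,0],[0,0.035,0.029,0],[0,0.035,0.029,0],[0,0.03,0.024,0],[0,0.015,0.012,0]]
  ]
}}

```text
time_s: 26.52
eef_pos: [0.4316, -0.205, 0.1782]
tool_rot: [1.836, 0.649, -1.767]
ft_force: [0.3, 0.3, -1.9]
gripper_width: 0.737
```

{"fn": "drive_tool", "kwargs": {
  "motion": [
    [[0,0,0,0.1],[0,0,0,0.15],[0,0,0,0.15],[0,0,0,0.15],[0,0,0,0.12],[0,0,0,0.05],[0,0,0,0]]
  ]
}}

```text
time_s: 27.4
eef_pos: [0.4277, -0.2057, 0.1706]
tool_rot: [-2.235, 0.042, 2.171]
ft_force: [0.6, -0.2, -2.6]
gripper_width: 0.74
```

```bash
python3 -c "
from h import *
to([.5335,-.2125,.17],89)
from plant import ctrl
p=ctrl.snapshot('scene');pickle.dump(p,open('sC.pkl','wb'));
a=p['img'][100:240,200:360,::-1];cv2.imwrite('pics/s23.png',cv2.resize(a,None,fx=4,fy=4,interpolation=cv2.INTER_CUBIC))
"
```

```text
t 27.4 tcp [ 0.4277 -0.2057  0.1706] axes x [ 0.029 -0.002 -1.   ] y [-0.037 -0.999  0.001] yaw_y -92.1 w 62.9 F [ 0.6 -0.2 -2.6] j6 1.11
 shift tool [ 0.0037  0.0029 -0.1059] dist 0.106
 twist(deg world) 1.1 -> tool twist rad -0.019
```

View pics/s23.png

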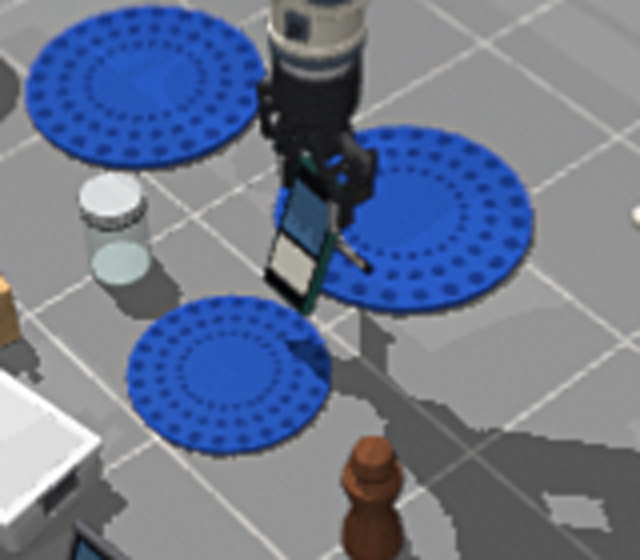

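```bash
python3 -c "
from h import *
p=pickle.load(open('sC.pkl','rb'));screen(p,(266,143,284,174))"
```

```text
screen n 325 normal [ 0.933 -0.036  0.358] lean deg 21.0 facing yaw -2.2 mean [ 0.445  -0.2052  0.129 ]
```

{"fn": "drive_tool", "kwargs": {
  "motion": [
    [[0,0,-0.012,-0.019],[0,0.001,-0.025,0],[0,0.001,-0.028,0],[0,0,-0.022,0],[0,0,-0.01,0],[0,0,0,0]]
  ]
}}

```text
time_s: 28.2
eef_pos: [0.5301, -0.2092, 0.1722]
tool_rot: [-2.249, 0.011, 2.186]
ft_force: [-0.4, -0.3, -3.5]
gripper_width: 0.736
```

```bash
python3 -c "
from h import *
to([.5335,-.2125,.119],89)
from plant import ctrl
p=ctrl.snapshot('scene');pickle.dump(p,open('sC.pkl','wb'));
a=p['img'][120:260,180:340,::-1];cv2.imwrite('pics/s24.png',cv2.resize(a,None,fx=4,fy=4,interpolation=cv2.INTER_CUBIC))
"
```

```text
t 28.2 tcp [ 0.5301 -0.2092  0.1722] axes x [ 0.029 -0.001 -1.   ] y [-0.009 -1.     0.001] yaw_y -90.5 w 62.6 F [-0.4 -0.3 -3.5] j6 1.17
 shift tool [ 0.0533  0.0032 -0.0019] dist 0.0534
 twist(deg world) -0.5 -> tool twist rad 0.009
```

View pics/s24.png

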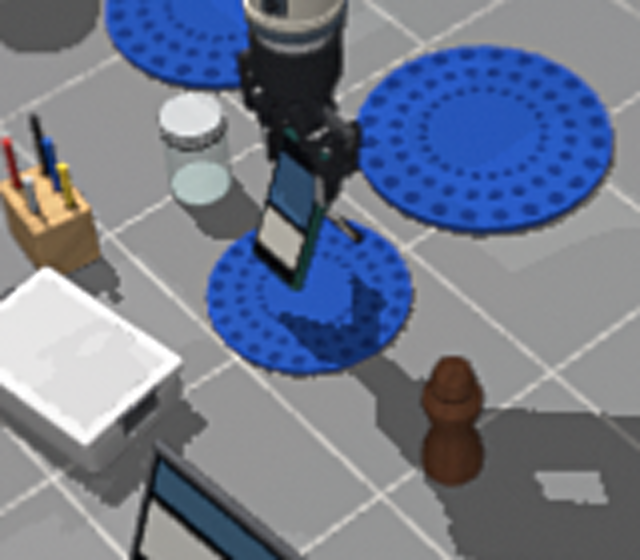

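{"fn": "drive_tool", "kwargs": {
  "motion": [
    [[0.015,0.002,0,0],[0.018,0.001,0,0],[0.01,0,0,0],[0.005,0,0,0],[0,0,0,0]]
  ]
}}

```text
time_s: 28.88
eef_pos: [0.5279, -0.2121, 0.1194]
tool_rot: [-2.243, 0.01, 2.189]
ft_force: [0.1, -0.0, -1.7]
gripper_width: 0.738
```

```bash
python3 -c "
from h import *
to([.5335,-.2125,.119],89)
"
```

```text
t 28.88 tcp [ 0.5279 -0.2121  0.1194] axes x [ 0.024  0.    -1.   ] y [-0.01  -1.    -0.001] yaw_y -90.6 w 62.7 F [ 0.1 -0.  -1.7] j6 1.16
 shift tool [ 0.0005  0.0004 -0.0056] dist 0.0056
 twist(deg world) -0.4 -> tool twist rad 0.008
```

{"fn": "drive_tool", "kwargs": {
  "motion": [
    [[0.001,0,0,0],[0,0,0,0]]
  ]
}}

```text
time_s: 29.12
eef_pos: [0.5284, -0.2123, 0.1189]
tool_rot: [-2.245, 0.011, 2.188]
ft_force: [0.6, 0.2, -2.0]
gripper_width: 0.734
```

{"fn": "drive_tool", "kwargs": {
  "motion": [
    [[0.001,0,0,0],[0,0,0,0]]
  ]
}}

```text
time_s: 29.38
eef_pos: [0.5288, -0.2124, 0.1186]
tool_rot: [-2.246, 0.011, 2.187]
ft_force: [-0.1, 0.7, -2.0]
gripper_width: 0.734
```

```bash
python3 -c "
from h import *
to([.5335,-.2125,.119],89)
from plant import ctrl
p=ctrl.snapshot('scene');pickle.dump(p,open('sC.pkl','wb'));
a=p['img'][140:240,190:310,::-1];cv2.imwrite('pics/s25.png',cv2.resize(a,None,fx=6,fy=6,interpolation=cv2.INTER_CUBIC))
"
```

```text
t 29.38 tcp [ 0.5288 -0.2124  0.1186] axes x [ 0.027 -0.001 -1.   ] y [-0.01 -1.    0.  ] yaw_y -90.5 w 62.4 F [-0.1  0.7 -2. ] j6 1.16
 shift tool [-0.0002  0.0001 -0.0047] dist 0.0047
 twist(deg world) -0.5 -> tool twist rad 0.008
```

View pics/s25.png

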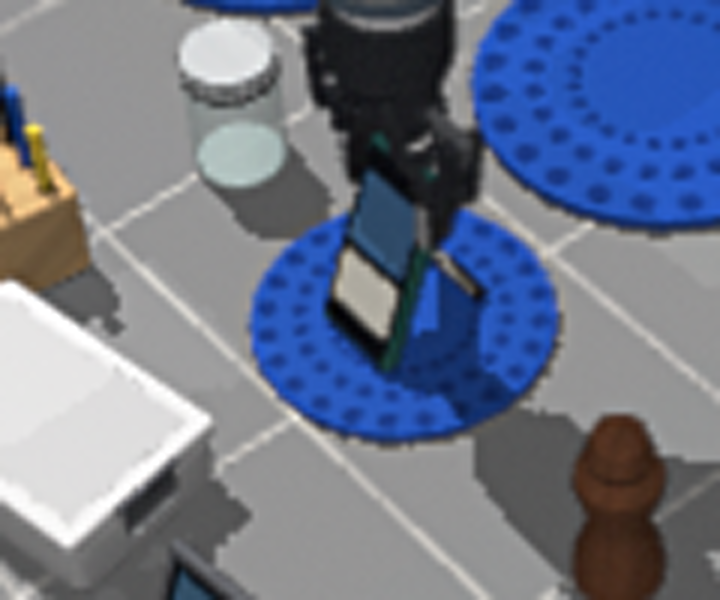

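{"fn": "drive_tool", "kwargs": {
  "motion": [
    [[0.002,0,0,0],[0,0,0,0]]
  ]
}}

```text
time_s: 29.68
eef_pos: [0.529, -0.2125, 0.1186]
tool_rot: [-2.247, 0.011, 2.187]
ft_force: [0.1, -0.2, -2.5]
gripper_width: 0.736
```

{"fn": "drive_tool", "kwargs": {
  "motion": [
    [[0.002,0,0,0],[0,0,0,0]]
  ]
}}

```text
time_s: 29.92
eef_pos: [0.5293, -0.2127, 0.1185]
tool_rot: [-2.248, 0.012, 2.186]
ft_force: [-0.7, -0.1, -2.1]
gripper_width: 0.737
```

```bash
python3 -c "
from h import *
to([.5335,-.2125,.119],89)
from plant import ctrl
p=ctrl.snapshot('scene');pickle.dump(p,open('sC.pkl','wb'));screen(p,(246,170,258,198))
"
```

```text
t 29.93 tcp [ 0.5293 -0.2127  0.1185] axes x [ 0.028 -0.001 -1.   ] y [-0.009 -1.     0.001] yaw_y -90.5 w 62.6 F [-0.7 -0.1 -2.1] j6 1.16
 shift tool [-0.0004 -0.0002 -0.0042] dist 0.0043
 twist(deg world) -0.5 -> tool twist rad 0.008
screen n 260 normal [ 0.934 -0.012  0.356] lean deg 20.8 facing yaw -0.7 mean [ 0.5489 -0.2105  0.0709]
```

{"fn": "drive_tool", "kwargs": {
  "motion": [
    [[0.002,0,0,0],[0.002,0,0,0],[0.002,0,0,0]]
  ]
}}

```text
time_s: 30.35
eef_pos: [0.5295, -0.2128, 0.118]
tool_rot: [-2.248, 0.011, 2.186]
ft_force: [-9.1, 3.0, 24.3]
gripper_width: 0.74
```

{"fn": "drive_tool", "kwargs": {
  "motion": [
    [[-0.001,0,0,0]]
  ]
}}

```text
time_s: 30.48
eef_pos: [0.5296, -0.2129, 0.1193]
tool_rot: [-2.249, 0.012, 2.185]
ft_force: [0.4, 1.2, -2.2]
gripper_width: 0.738
```

{"fn": "drive_tool", "kwargs": {
  "motion": [
    [[0,0,0,0],[0,0,0,0]]
  ],
  "gripper": 0.26
}}

```text
time_s: 30.72
eef_pos: [0.5296, -0.2129, 0.1186]
tool_rot: [-2.249, 0.012, 2.186]
ft_force: [-0.5, 0.3, -2.8]
gripper_width: 0.739
```

{"fn": "drive_tool", "kwargs": {
  "motion": [
    [[0,0,0,0],[0,0,0,0]]
  ],
  "gripper": 0.25
}}

```text
time_s: 30.98
eef_pos: [0.5296, -0.213, 0.1181]
tool_rot: [-2.248, 0.011, 2.186]
ft_force: [-1.2, -0.3, 0.7]
gripper_width: 0.751
```

```bash
python3 -c "
from h import *
to([.5335,-.2125,.119],89)
from plant import ctrl
p=ctrl.snapshot('scene');pickle.dump(p,open('sC.pkl','wb'));screen(p,(246,170,258,198))
"
```

```text
t 30.98 tcp [ 0.5296 -0.213   0.1181] axes x [ 0.028 -0.001 -1.   ] y [-0.009 -1.     0.001] yaw_y -90.5 w 63.9 F [-1.2 -0.3  0.7] j6 1.16
 shift tool [-0.0008 -0.0005 -0.0039] dist 0.004
 twist(deg world) -0.5 -> tool twist rad 0.008
screen n 257 normal [ 0.934 -0.017  0.357] lean deg 20.9 facing yaw -1.0 mean [ 0.5485 -0.2118  0.0737]
```

Settled on the trivet; now I open and lift clear.

{"fn": "drive_tool", "kwargs": {
  "motion": [
    [[0,0,0,0],[0,0,0,0]]
  ],
  "gripper": 0.22
}}

```text
time_s: 31.28
eef_pos: [0.5299, -0.2131, 0.1183]
tool_rot: [-2.249, 0.012, 2.185]
ft_force: [0.1, 1.0, 0.4]
gripper_width: 0.777
```

{"fn": "drive_tool", "kwargs": {
  "motion": [
    [[0,0,0,0],[0,0,0,0],[-0.01,0,0,0],[-0.03,0,0,0],[-0.04,0,0,0],[-0.04,0,0,0],[0,0,0.05,0],[0,0,0.05,0]]
  ],
  "gripper": 0.05
}}

```text
time_s: 32.28
eef_pos: [0.4278, -0.2127, 0.2429]
tool_rot: [-2.258, 0.012, 2.182]
ft_force: [0.3, -0.4, 0.3]
gripper_width: 0.95
```

{"fn": "drive_tool", "kwargs": {
  "motion": [
    [[0,0,0.05,0],[0,0,0,0],[0,0,0,0],[0,0,0,0]]
  ]
}}

```text
time_s: 32.78
eef_pos: [0.3752, -0.2123, 0.2438]
tool_rot: [-2.262, 0.016, 2.179]
ft_force: [0.2, -0.1, -0.6]
gripper_width: 0.952
```

```bash
python3 -c "
from h import *
to([.5335,-.2125,.119],89)
from plant import ctrl
p=ctrl.snapshot('scene');pickle.dump(p,open('sD.pkl','wb'));screen(p,(246,170,258,198))
a=p['img'][120:260,180:340,::-1];cv2.imwrite('pics/s26.png',cv2.resize(a,None,fx=4.5,fy=4.2,interpolation=cv2.INTER_CUBIC))
t=ctrl.snapshot('top');pickle.dump(t,open('tD.pkl','wb'));cv2.imwrite('pics/t26f.png',t['img'][:,:,::-1])
a=t['img'][160:260,270:390,::-1];cv2.imwrite('pics/t26.png',cv2.resize(a,None,fx=6,fy=6,interpolation=cv2.INTER_CUBIC))
for n in ('phone_mid','kickstand','jar_mid'):
  for q,w in((p,'s'),(t,'t')):
    for d in ctrl.masks_of(q,n)[:2]:
        c,u,v=cloud(q,d['mask']);print(n,w,round(d['p'],2),np.round(d['extent']),np.percentile(c,[3,50,97],axis=0).round(3).tolist())
"
```

```text
t 32.77 tcp [ 0.3752 -0.2123  0.2438] axes x [ 0.037 -0.007 -0.999] y [-0.008 -1.     0.006] yaw_y -90.5 w 80.9 F [ 0.2 -0.1 -0.6] j6 1.02
 shift tool [ 0.1306 -0.0019 -0.1535] dist 0.2016
 twist(deg world) -0.5 -> tool twist rad 0.009
screen n 257 normal [ 0.926 -0.033  0.376] lean deg 22.1 facing yaw -2.0 mean [ 0.5482 -0.2122  0.072 ]
phone_mid s 0.85 [255. 180.  21.  39.] [[0.515, -0.238, 0.022], [0.541, -0.207, 0.085], [0.567, -0.18, 0.139]]
phone_mid s 0.57 [389. 236.  41.  22.] [[0.265, 0.201, 0.005], [0.329, 0.238, 0.016], [0.39, 0.272, 0.024]]
phone_mid t 0.8 [180. 272.  28.  40.] [[0.26, 0.197, 0.007], [0.32, 0.232, 0.016], [0.383, 0.269, 0.026]]
phone_mid t 0.66 [316. 213.  21.  29.] [[0.481, -0.239, 0.008], [0.524, -0.211, 0.065], [0.567, -0.182, 0.14]]
kickstand s 0.53 [383. 239.  27.  17.] [[0.304, 0.206, 0.013], [0.344, 0.228, 0.019], [0.39, 0.248, 0.025]]
kickstand t 0.81 [185. 263.  16.  26.] [[0.303, 0.205, 0.01], [0.343, 0.227, 0.019], [0.383, 0.247, 0.029]]
kickstand t 0.49 [312. 221.  15.  12.] [[0.481, -0.23, 0.006], [0.495, -0.211, 0.03], [0.511, -0.193, 0.073]]
jar_mid s 0.55 [230. 157.  15.  29.] [[0.492, -0.42, 0.001], [0.528, -0.376, 0.07], [0.55, -0.361, 0.099]]
jar_mid t 0.79 [371. 215.  26.  22.] [[0.488, -0.418, 0.018], [0.516, -0.387, 0.093], [0.543, -0.365, 0.101]]
jar_mid t 0.44 [123. 166.  33.  24.] [[0.627, 0.379, -0.0], [0.668, 0.44, 0.039], [0.698, 0.472, 0.094]]
```

View pics/s26.png

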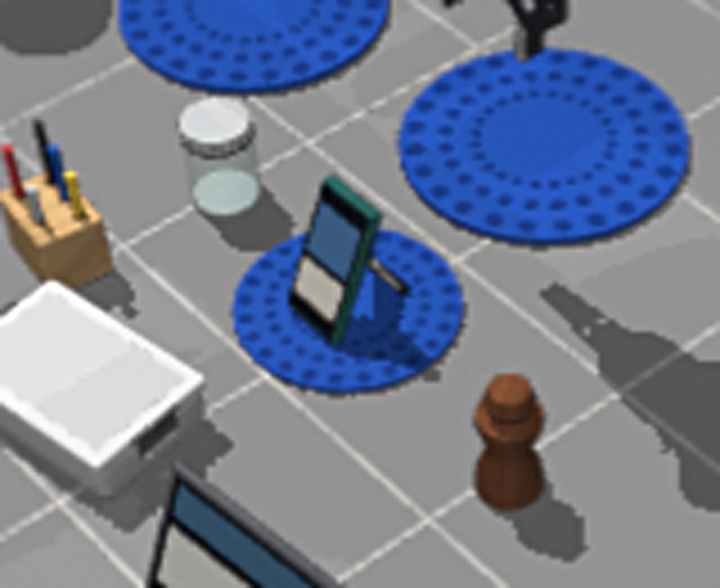

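View pics/t26.png

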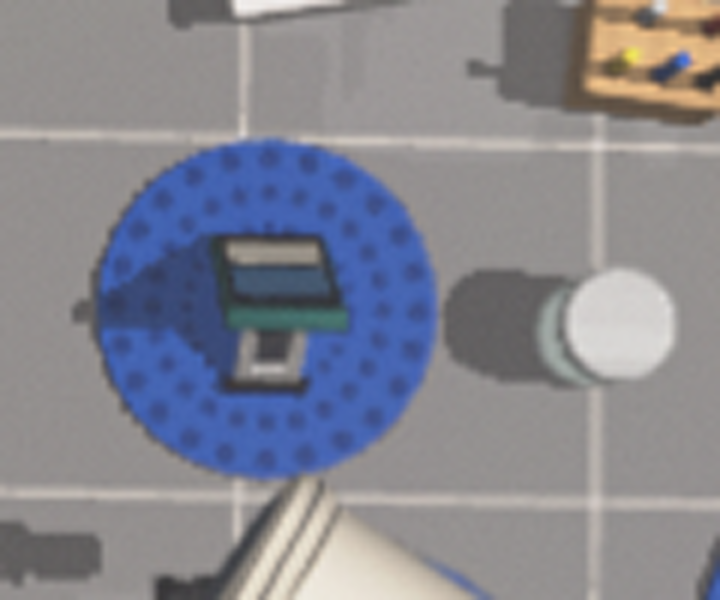

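```bash
python3 -c "
from plant import ctrl
print(ctrl.job_done())"
```

```text
the job is handed in; nothing more can be done
None
```

The job is done and handed in at about 33 s of the 72 s allowed. No verdict was reported.

- **Jar:** I moved it off the small blue trivet and set it upright on clear counter at about (0.52, -0.39), roughly 0.18 m from the trivet centre.
- **Kickstand:** I folded it out with a light grip on the ends of its foot while the phone lay face down. The measured angle was about 0.77–0.80 rad.
- **Phone:** I tilted it up by the sides until it stood on its kickstand on the counter. I then gripped it firmly, carried it over, turned it and set it on the trivet.

**Final pictures, gripper away:**
- The phone leans back 22° and its screen is within about 2° of facing the front edge.
- Its bottom edge and foot are both well inside the trivet outline.
- The jar is upright. In the last pictures the other things looked undisturbed by eye; I did not re-measure their positions.

**Faults and disagreements:**
- **Phone lifted during unfolding:** At one point the grip was too tight and raised the phone's top end by about 34 mm. I loosened the grip until it lay flat again and then finished unfolding. The tilt was at most about 0.25 rad, and that was before the kickstand was fully open.
- **Hard touchdown:** The set-down on the trivet briefly read 24 N at the wrist.
- **Kickstand not checked directly at the end:** The detector's view of it on the trivet had low confidence (0.49). That it is still fully open rests on the 22° lean.

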